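# Put the doming tools away and wedge the block

### The job

Clear the mixed handful off the jeweller's bench: lay both steel punches flat inside the rectangular steel tray, and set the brass ring standing flat in the middle of the round wooden dish. Set the steel doming block square in the wooden cradle, pushed up against one of the cradle's two end stops, and press the wooden wedge, nose down, into the gap left at the other end until it is jammed tight. Let go of everything.

Things in the scene. Friction and masses are not known exactly. Their poses are not given: they have to be found in the camera images.
- punch_big_mid (a point): The larger of two steel doming punches, lying on the bench: a square shank 16 x 16 mm, 52 mm long, then a thin neck (10 mm thick, 12 mm long) and a 16 mm ball; 80 mm long in all, about 0.11 kg. The point is at mid-length, 8 mm above the underside (the shank reaches 12 mm beyond it towards the ball). x runs along the punch towards the ball, z up. Grip it across its 16 mm width.
- punch_small_mid (a point): The smaller steel doming punch, lying on the bench: a square shank 12 x 12 mm, 44 mm long, then a thin neck (8 mm thick, 12 mm long) and a 12 mm ball; 68 mm long in all, about 0.06 kg. The point is at mid-length, 6 mm above the underside (the shank reaches 10 mm beyond it towards the ball). x runs along the punch towards the ball, z up.
- ring_mid (a point): A plain brass ring (a finished napkin ring): outside diameter 46 mm, inside 37 mm, 28 mm high, 0.14 kg, standing on its flat end. The point is on its axis half-way up (14 mm); z is its axis.
- block_mid (a point): The steel doming block: 48 x 48 mm square, 38 mm high, about 0.64 kg, with a large round cup and three small ones in its top. The point is at its centre, 19 mm above its underside; x and y are normal to its sides, z up.
- wedge_head (a point): Pale wooden wedge, 0.06 kg, parked nose down in a dark stand with two cheeks 56 mm high under its head; lift straight up. Head 30 (x) x 46 (y) x 34 mm high; the point is its centre. Nose below: 48 mm long, 30 wide in y, its thickness in x tapering evenly on both sides from 30 to 6 mm at the tip, 65 mm below the point. Gripped across y the fingers clear the cradle stops.
- tray: The punch tray: a fixed, open rectangular dark steel tray, 140 mm (x) by 130 mm (y) outside, walls 5 mm thick, 18 mm high, inner floor 5 mm above the bench. Origin: centre of its underside. Room for both punches side by side.
- dish: The fixed round wooden dish for finished work: 140 mm across at the rim, 20 mm high, flat inner floor of about 100 mm diameter 6 mm above the bench. Origin: centre of its underside.
- cradle: Fixed wooden cradle: base 130 (x) by 90 (y), 8 mm thick, an end stop at each end in x: inner faces at x = -35 and +35 mm, 26 mm thick, tops 46 mm high; open along +y and -y. The block against one stop leaves a 22 mm gap; the wedge jams there with its head centre about 79 mm up. Friction is high: the wedge will not push the block along. Origin: centre of underside.

How it is judged:
By the outcome, as a careful person would: the job done as asked, in the order asked, and still so for the second after the job is handed in, with the robot touching nothing.
It also fails if it takes over 122 s, if anything falls off the work surface, if the arm or the gripper's body presses on something with over 40 N, if the wrist force passes 120 N, or if a joint passes its speed limit or range.

### The arm

A 6-joint arm with a two-finger parallel gripper is mounted at the origin on the work surface. World frame = base frame: x ahead of the robot, y to its left, z up, the work surface at z = 0. Lengths are in m, angles in rad, forces in N, time in s.
With the tool pointing down it reaches from about 0.25 to 0.775 m from the base axis. Payload 4 kg.
Tool frame: the origin (TCP) lies midway between the tips of the shut fingers; the grasp point (between the pads) lies 19 mm behind it (robot.pinch_z is the distance from the TCP to the grasp point, in m); x points along the fingers, y is the direction in which the jaws open and shut, and the axes are right-handed (so a half turn about x gives the same grasp; the last joint's range is limited). The gripper opens to 94 mm and grips with 3 to 60 N. Pads are 16 mm wide; open, the fingers measure 119 mm over their backs; the gripper's body (75 mm by 177 mm) begins 78 mm behind the grasp point.
Start: joints at [1.225, 0.087, 1.371, -0, 1.684, -0.103], TCP at [0.132, 0.534, 0.206] pointing down, gripper open.
Joint ranges: [-3.1, 3.1], [-0.76, 2.03], [0.27, 2.55], [-1.08, 4.22], [0.17, 2.65], [-2.57, 2.57]. Speed limits (rad/s): [2.79, 2.79, 3.14, 3.14, 3.14, 3.14].

### API

Orientations are given as [roll, pitch, yaw] about the fixed x, y, z axes, in that order (R = Rz(yaw) Ry(pitch) Rx(roll)).
In Python, from bench import robot, imaging gives the robot as it stands. The module is installed in compiled form; this text tells all that it offers.
- The arm moves only by the tool drive_tool, never from a script. Its argument "commands" is a list that holds one entry, the list of rows, each a list of 4 numbers: the shift along the tool's x, y, z as a fraction of full scale, then the turn about the tool's x as a fraction of full scale. A call has 1 to 20 rows; each row shifts and turns the commanded pose from where the row before left it, along the tool's axes as they then stand; what a row does not reach is not made up. Full scale, the value 1, is 0.25 m for a shift and 360 degrees for a turn. A row lasts 1/10 s, in which the tool goes at most 50 mm and 8.59 degrees, less where a joint would pass 70% of its speed; a pose out of reach is approached as far as the arm can. A call with a number of a shift or a turn outside -1 to 1 is refused whole. A call with a gripper value outside its range is refused whole. "grip" is the opening, from 0 (shut) to 1 (fully open), set as the call begins (left out, the last holds). The fingers move at their own pace and stop on an object; the grip force is fixed at half the most. Time passes only in rows, so rows that do not move let the fingers close. It gives the time, the measured TCP pose, the force and the opening at its end, in the units of the state.
- robot.get_obs(): the state, without advancing time (a new reading comes with each control period).
- imaging.snapshot(name): name is "scene" or "side" or "wrist"; returns a dict with "pixels" (384x512x3 uint8, red, green, blue), "z_map" (384x512 float32, m along the optical axis (not along the pixel's ray), 0 where there is no reading), "mtx" (3x3 intrinsics, pixels), "extrinsics" (4x4, takes a point from world to camera coordinates). Camera axes: x right, y up, looking along -z (the intrinsics and any distortion apply to the point x, -y, -z); pixel columns grow to the right and rows downward; lengths in m; the calibration is good to about 2 mm. A picture is of the moment at which its call begins.
- robot.close_job(): hands the job in, once; it reports no verdict.
The state is a dict: "time": time; "joint_positions": joint angles; "qvel": joint speeds; "joint_torque": joint torques, N m; "tool_pos": TCP position; "ee_rot": TCP orientation; "wrist_force": force on the tool from outside, world axes, zero at the start; "wrist_torque": the same for the moment, N m; "width": finger opening in m.
Only numpy, scipy, OpenCV 4.12 (cv2) and the standard library are available. Lean on these libraries where they do the work, as an engineer would, in place of code of your own. Each camera call takes 0.05 s, during which the arm holds its last target.

## Working session

There is one attempt and no reset: what is moved stays moved. The work goes in short steps, Python scripts to look and compute and a tool call to move; the robot and the scene stay as the last step left them, time stands still between calls to the robot, and variables do not carry over. Pictures are saved under pics/ and viewed, and the job is handed in when it is done.

Besides the shell and the picture viewer there is one more tool, called after ">>>" by a JSON object that holds its "fn" and its "kwargs". drive_tool: Moves the arm, as the interface text tells. Shift numbers are shares of 0.25 m and turn numbers shares of 360 degrees, none past 1 either way. Its arguments: {"type":"object","properties":{"commands":{"type":"array","items":{"type":"array","items":{"type":"array","items":{"type":"number","minimum":-1,"maximum":1}}}},"grip":{"type":"number"}},"required":["commands"]}

```bash
mkdir -p pics
python3 - <<'E'
from bench import robot, imaging
import cv2, numpy as np, pickle
o=robot.get_obs(); print({k:np.round(v,3).tolist() for k,v in o.items()}, robot.pinch_z)
d={}
for n in ["scene","side","wrist"]:
    s=imaging.snapshot(n); d[n]=s; cv2.imwrite(f"pics/a_{n}.png",cv2.resize(s["pixels"][:,:,::-1],(800,600),interpolation=cv2.INTER_CUBIC))
    print(n,np.round(s["mtx"],1).tolist(),np.round(s["extrinsics"],3).tolist(), [k for k in s])
pickle.dump(d,open("a.pkl","wb"))
E
```

```text
{'time': 0.0, 'joint_positions': [1.225, 0.088, 1.372, -0.0, 1.684, -0.103], 'qvel': [0.001, -0.002, -0.001, -0.0, 0.001, 0.002], 'joint_torque': [-0.001, -34.017, -30.243, 0.072, 0.033, -0.0], 'tool_pos': [0.132, 0.533, 0.204], 'ee_rot': [-1.647, 1.569, -1.89], 'wrist_force': [0.518, -0.293, -0.302], 'wrist_torque': [0.082, 0.002, -0.025], 'width': 0.094} 0.0188
scene [[365.0, 0.0, 259.0], [0.0, 365.0, 187.4], [0.0, 0.0, 1.0]] [[-0.816, 0.579, -0.006, 0.433], [-0.375, -0.52, 0.767, 0.149], [0.441, 0.628, 0.641, -1.199], [0.0, 0.0, 0.0, 1.0]] ['pixels', 'z_map', 'mtx', 'extrinsics']
side [[406.5, 0.0, 254.1], [0.0, 406.5, 192.0], [0.0, 0.0, 1.0]] [[0.954, -0.298, -0.018, -0.48], [0.212, 0.636, 0.742, -0.18], [-0.21, -0.712, 0.67, -0.853], [0.0, 0.0, 0.0, 1.0]] ['pixels', 'z_map', 'mtx', 'extrinsics']
wrist [[305.8, 0.0, 252.5], [0.0, 305.8, 193.8], [0.0, 0.0, 1.0]] [[0.241, 0.971, -0.001, -0.55], [-0.941, 0.234, -0.243, 0.025], [-0.236, 0.06, 0.97, -0.39], [0.0, 0.0, 0.0, 1.0]] ['pixels', 'z_map', 'mtx', 'extrinsics']
```

View pics/a_scene.png

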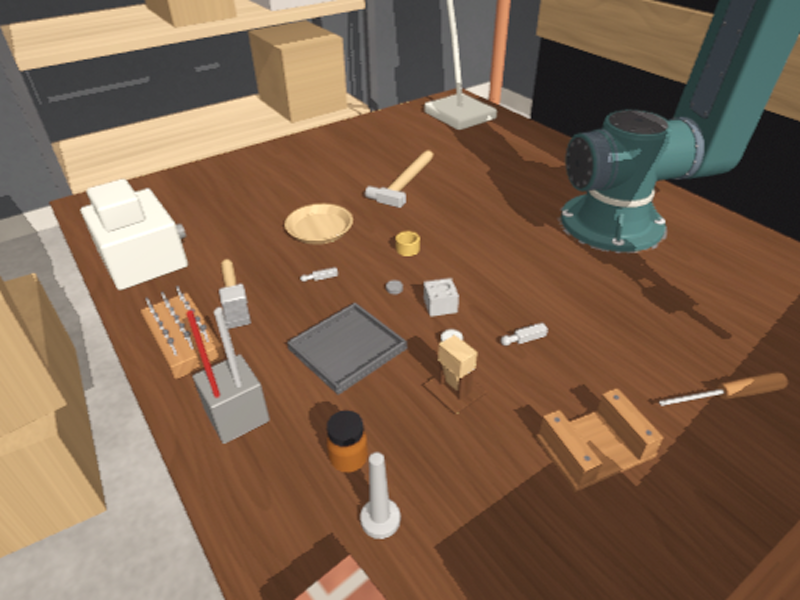

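View pics/a_side.png

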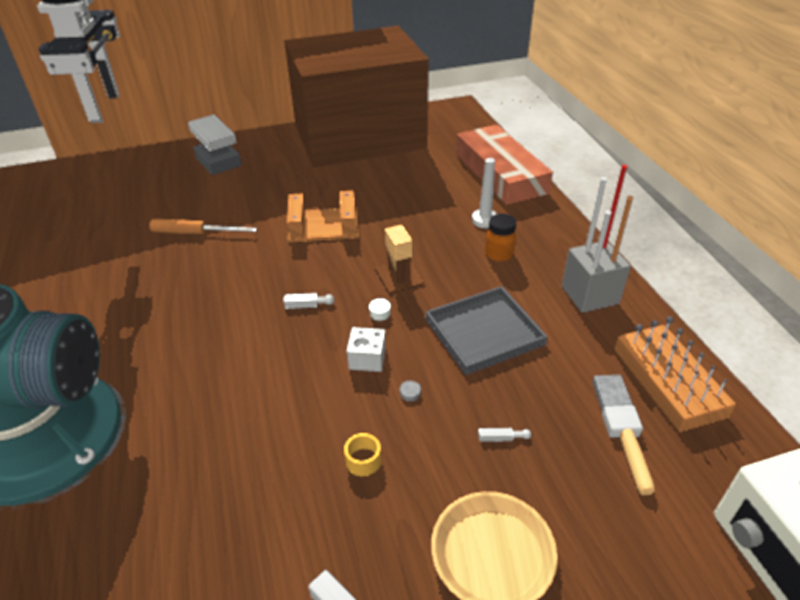

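View pics/a_wrist.png

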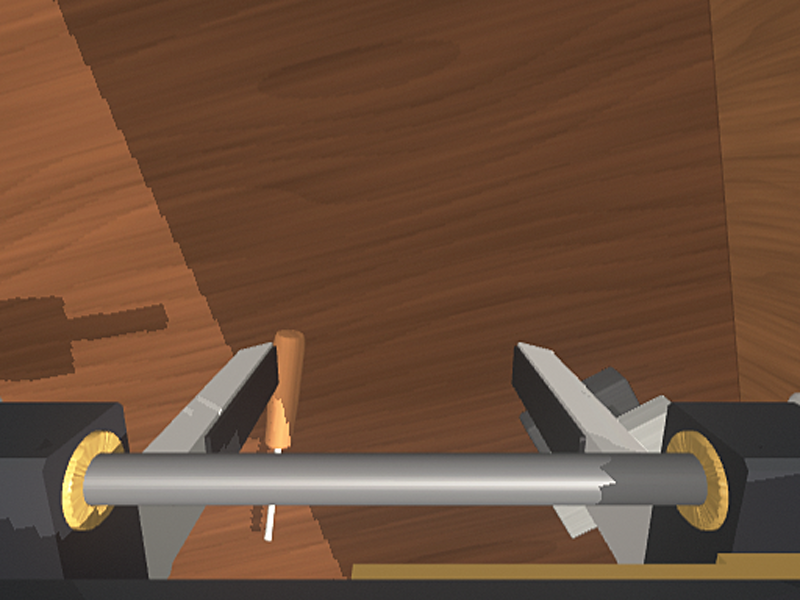

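The scene view (800x600) shows the big punch at (525,333), small punch (320,274), ring (407,243), block (441,296), wedge in its stand (457,360), tray (347,345), dish (319,223) and cradle (600,435). Next I'll build a top-down map from depth.

```bash
cat > h.py <<'E'
import numpy as np, cv2, pickle
def cloud(s):
    z=s["z_map"]; K=s["mtx"]; v,u=np.mgrid[0:z.shape[0],0:z.shape[1]]
    p=np.stack([(u-K[0,2])/K[0,0]*z,-(v-K[1,2])/K[1,1]*z,-z],-1)
    E=s["extrinsics"]; w=(p-E[:3,3])@E[:3,:3]
    return w, z>0
def proj(s,p):
    p=np.atleast_2d(p); c=p@s["extrinsics"][:3,:3].T+s["extrinsics"][:3,3]; K=s["mtx"]
    return np.stack([K[0,2]+K[0,0]*c[:,0]/-c[:,2],K[1,2]+K[1,1]*-c[:,1]/-c[:,2]],1)
E
python3 - <<'E'
from h import *
d=pickle.load(open("a.pkl","rb"))
K=None
for n in ["scene","side"]:
    s=d[n]; w,m=cloud(s)
    # ground height
    g=m&(abs(w[...,2])<0.01)&(w[...,0]>0.25)&(w[...,0]<0.7)&(abs(w[...,1])<.4)
    print(n,"ground med",np.median(w[g][:,2]),"std",w[g][:,2].std())
    # top-down by rectifying z=0 plane homography, with height
    X=np.array([[0.2,-.45,0],[.9,-.45,0],[.9,.5,0],[.2,.5,0]])
    px=proj(s,X).astype(np.float32)
    dst=np.float32([[(0.5-y)*800/.95,(0.9-x)*800/.95] for x,y,_ in X])
    H=cv2.getPerspectiveTransform(px,dst)
    im=cv2.warpPerspective(s["pixels"],H,(800,590),flags=cv2.INTER_CUBIC)
    for i in range(3,9): cv2.putText(im,f"x.{i}",(0,int((.9-i/10)*800/.95)),0,.4,(255,255,255))
    for i in range(-4,5): cv2.putText(im,f"y{i}",(int((.5-i/10)*800/.95),585),0,.4,(255,255,255))
    cv2.imwrite(f"pics/td_{n}.png",im[:,:,::-1])
    # objects: components of height>4mm
E
```

```text
scene ground med -0.00012136718998303269 std 0.0023910938618063758
side ground med -0.0008313022118993191 std 0.002491940678101421
```

View pics/td_scene.png

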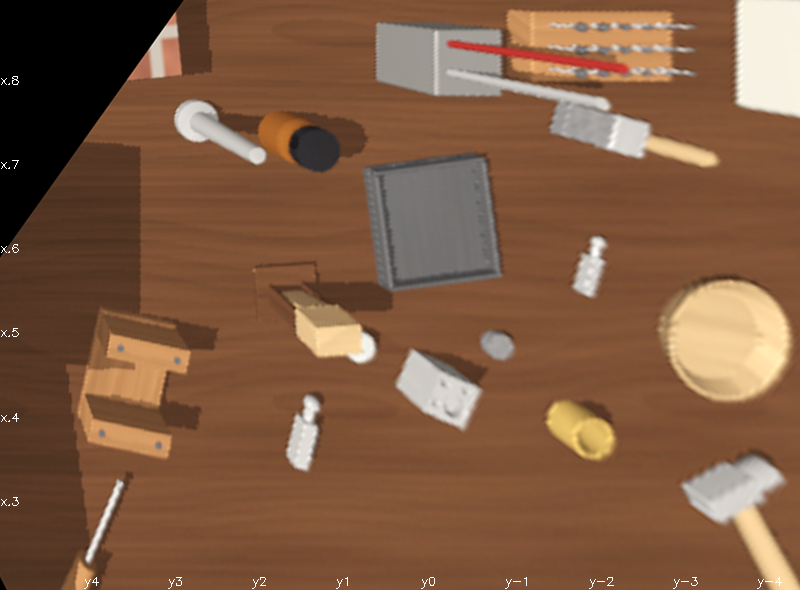

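View pics/td_side.png

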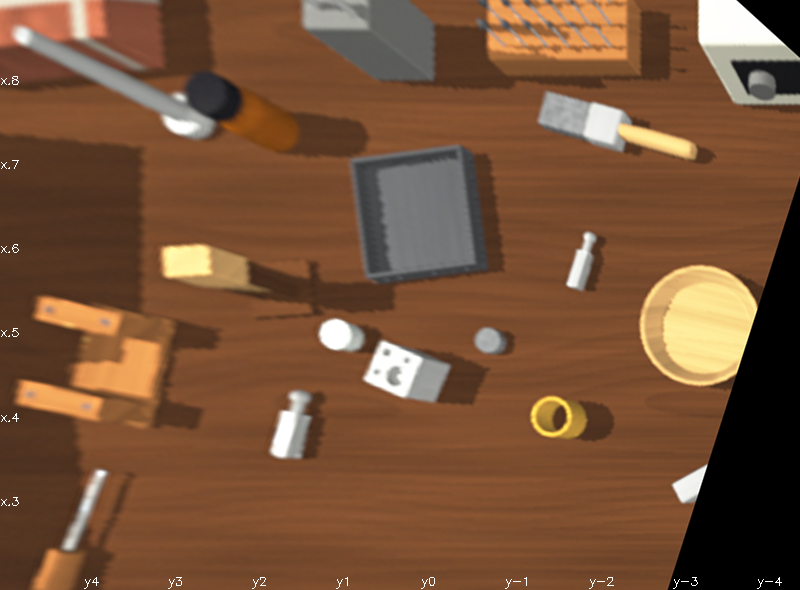

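Run:
```python
from h import *
d=pickle.load(open("a.pkl","rb"))
C={n:cloud(d[n]) for n in ["scene","side"]}
def top(name,c,r,zlo,zhi):
    for n in C:
        w,m=C[n]; q=m&(w[...,2]>zlo)&(w[...,2]<zhi)&(np.hypot(w[...,0]-c[0],w[...,1]-c[1])<r)
        p=w[q]
        if len(p)<5: print(name,n,len(p)); continue
        R=cv2.minAreaRect((p[:,:2]*1000).astype(np.float32))
        print(name,n,len(p),"mean",np.round(p.mean(0),4),"rect",np.round(R[0],1),np.round(R[1],1),round(R[2],1),"zmed",np.round(np.median(p[:,2]),4))
top("block",(.45,.015),.05,.033,.043)
top("big",(.38,.145),.06,.005,.022)
top("small",(.585,-.2),.05,.004,.018)
top("ring",(.4,-.16),.04,.023,.033)
top("dish",(.5,-.33),.09,.015,.026)
top("tray",(.63,0.),.11,.013,.022)
top("wedgehead",(.54,.17),.08,.085,.2)
top("stopA",(.39,.36),.12,.041,.051)
```

```text
block scene 210 mean [0.458  0.0006 0.0369] rect [456.5  -0.9] [54.5 48.4] 65.6 zmed 0.0372
block side 279 mean [ 0.4554 -0.004   0.0365] rect [455.5  -2.9] [51.6 47.9] 66.5 zmed 0.0365
big scene 191 mean [0.3971 0.1465 0.0131] rect [398.6 144. ] [18.1 79.8] 75.9 zmed 0.0141
big side 195 mean [0.3929 0.1389 0.012 ] rect [396.1 139.6] [21.1 78.4] 76.3 zmed 0.0131
small scene 87 mean [ 0.5891 -0.1917  0.0095] rect [ 590.6 -193.4] [14.2 67. ] 73.3 zmed 0.0101
small side 183 mean [ 0.585  -0.1976  0.0094] rect [ 588.4 -197.4] [12.8 66.4] 73.5 zmed 0.0098
ring scene 64 mean [ 0.4053 -0.1711  0.0267] rect [ 404.3 -172.7] [44.5 46.3] 20.8 zmed 0.0267
ring side 165 mean [ 0.4027 -0.176   0.0264] rect [ 402.3 -175.1] [44.  44.9] 2.6 zmed 0.0266
dish scene 194 mean [ 0.5073 -0.3453  0.0182] rect [ 511.1 -337.5] [136.  135.1] 60.8 zmed 0.0184
dish side 851 mean [ 0.5154 -0.3284  0.018 ] rect [ 511.9 -333.8] [125.8 136.9] 72.0 zmed 0.0182
tray scene 435 mean [0.6457 0.0014 0.0165] rect [642.7  -4.1] [141.  132.4] 7.8 zmed 0.0167
tray side 430 mean [ 0.6397 -0.0135  0.0159] rect [641.8  -7.8] [141.7 131.5] 7.2 zmed 0.016
wedgehead scene 238 mean [0.5583 0.1652 0.0893] rect [557.3 163.9] [30.2 46.9] 3.2 zmed 0.0895
wedgehead side 146 mean [0.5556 0.158  0.0882] rect [555.8 159.9] [30.1 48.8] 6.1 zmed 0.0883
stopA scene 599 mean [0.4347 0.3601 0.0456] rect [457.1 353.6] [ 90.3 105.8] 77.1 zmed 0.0457
stopA side 207 mean [0.4327 0.3505 0.0444] rect [455.5 348.2] [ 87.2 102.8] 76.9 zmed 0.0445
```

```bash
cat >> h.py <<'E'
from scipy.spatial.transform import Rotation as Ro
def st():
    from bench import robot
    o=robot.get_obs(); R=Ro.from_euler("xyz",o["ee_rot"]).as_matrix()
    return o,np.array(o["tool_pos"]),R
def jaw(R): return np.degrees(np.arctan2(R[1,1],R[0,1]))
def plan(x,y,z,ang=None,pos=None,R=None):
    o,p,R0=st()
    if R is None: R=R0
    if pos is not None: p=np.array(pos)
    j=jaw(R); d=0 if ang is None else (ang-j+90)%180-90
    q6=o["joint_positions"][5]
    # turned frame, ideal pointing down
    a=np.radians(j+d); ty=np.array([np.cos(a),np.sin(a),0]); tx=np.array([0,0,-1.]); tz=np.cross(tx,ty)
    D=np.array([x,y,z])-p
    print("t %.1f pos %s jaw %.1f q %s F %s w %.4f"%(o["time"],np.round(p,4),j,np.round(o["joint_positions"],2),np.round(o["wrist_force"],1),o["width"]))
    print("  tilt",np.round(R[:,0],3)," turn deg(world) %.1f -> frac %.4f (rows %.1f)"%(d,-d/360,abs(d)/8.5),
      " then shift x,y,z frac",np.round([D@tx/.25,D@ty/.25,D@tz/.25],4), "rows %.1f"%(np.linalg.norm(D)/.05))
E
python3 - <<'E'
from h import *
plan(.397,.142,.15,76)
E
```

```text
t 0.1 pos [0.1321 0.5335 0.2046] jaw 76.1 q [ 1.22  0.09  1.37 -0.    1.68 -0.1 ] F [-0.   0.  -0.5] w 0.0939
  tilt [-0.001 -0.002 -1.   ]  turn deg(world) -0.1 -> frac 0.0002 (rows 0.0)  then shift x,y,z frac [ 0.2185 -1.2631  1.4069] rows 9.5
```

>>> {"fn": "drive_tool", "kwargs": {"commands": [[[0.0199,-0.1148,0.1279,0],[0.0199,-0.1148,0.1279,0],[0.0199,-0.1148,0.1279,0],[0.0199,-0.1148,0.1279,0],[0.0199,-0.1148,0.1279,0],[0.0199,-0.1148,0.1279,0],[0.0199,-0.1148,0.1279,0],[0.0199,-0.1148,0.1279,0],[0.0199,-0.1148,0.1279,0],[0.0199,-0.1148,0.1279,0],[0.0199,-0.1148,0.1279,0],[0,0,0,0],[0,0,0,0]]], "grip": 1}}

```text
time: 1.45
tool_pos: [0.3976, 0.1423, 0.1503]
ee_rot: [3.117, 1.569, 2.872]
wrist_force: [0.9, 0.3, -0.1]
width: 0.0939
```

Run:
```python
from h import *
from bench import imaging
s=imaging.snapshot("wrist"); pickle.dump(s,open("w1.pkl","wb"))
cv2.imwrite("pics/w1.png",s["pixels"][:,:,::-1])
plan(.397,.142,.003,76)
w,m=cloud(s); q=m&(w[...,2]>.005)&(w[...,2]<.022)&(np.hypot(w[...,0]-.397,w[...,1]-.142)<.06)
p=w[q]; print(len(p),p.mean(0),cv2.minAreaRect((p[:,:2]*1000).astype(np.float32)))
print(proj(s,[[.397,.142,.008]]))
```

```text
t 1.5 pos [0.3974 0.1431 0.1505] jaw 76.1 q [ 0.21 -0.18  1.74  0.    1.59 -1.12] F [-0.9  0.   0.3] w 0.0942
  tilt [-0.001  0.001 -1.   ]  turn deg(world) -0.1 -> frac 0.0002 (rows 0.0)  then shift x,y,z frac [ 5.901e-01 -4.700e-03 -3.000e-04] rows 3.0
1043 [0.39320897 0.14517997 0.0148326 ] ((397.0415344238281, 144.1553955078125), (15.925922393798828, 78.04573822021484), 76.19660186767578)
[[251.49323324 183.66762717]]
```

View pics/w1.png

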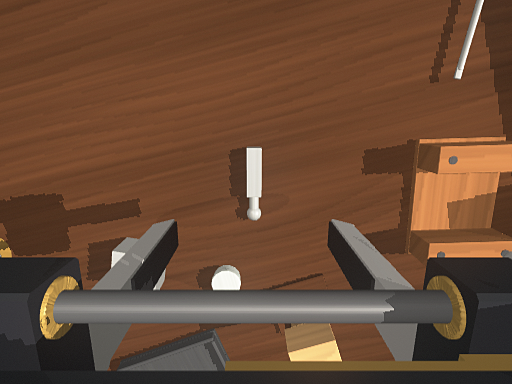

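Wrist view: big punch centred between the fingers at (254,183), ball towards the gripper, 16 x 78 mm at z≈15 mm top, which matches. Descending.

>>> {"fn": "drive_tool", "kwargs": {"commands": [[[0.14,0,-0.024,0],[0.15,0,0,0],[0.15,0,0,0],[0.1,0,0,0],[0.05,0,0,0],[0,0,0,0]]], "grip": 0.5}}

```text
time: 2.1
tool_pos: [0.3909, 0.1454, 0.0026]
ee_rot: [-2.912, 1.569, 3.131]
wrist_force: [0.0, 0.6, 0.7]
width: 0.0497
```

>>> {"fn": "drive_tool", "kwargs": {"commands": [[[0,0,0,0],[0,0,0,0],[0,0,0,0],[0,0,0,0],[0,0,0,0],[0,0,0,0],[0,0,0,0]]], "grip": 0}}

```text
time: 2.8
tool_pos: [0.3925, 0.1445, 0.004]
ee_rot: [0.602, 1.569, 0.359]
wrist_force: [-0.9, 0.3, 5.6]
width: 0.0158
```

Run:
```python
from h import *
plan(.64,.02,.1,97.5)
```

```text
t 2.8 pos [0.3925 0.1445 0.004 ] jaw 76.1 q [ 0.22 -0.07  1.95  0.    1.27 -1.11] F [-0.9  0.3  5.6] w 0.0158
  tilt [ 0.001  0.    -1.   ]  turn deg(world) 21.4 -> frac -0.0595 (rows 2.5)  then shift x,y,z frac [-0.3841 -0.6228  0.9165] rows 5.9
```

>>> {"fn": "drive_tool", "kwargs": {"commands": [[[-0.08,0,0,0],[-0.15,0,0,-0.0198],[-0.15,0,0,-0.0198],[0,-0.0879,0.1267,-0.0199],[0,-0.0879,0.1267,0],[0,-0.0879,0.1267,0],[0,-0.0879,0.1267,0],[0,-0.0879,0.1267,0],[0,-0.0879,0.1267,0],[0,-0.0879,0.1267,0],[0,0,0,0],[0,0,0,0]]]}}

```text
time: 4.0
tool_pos: [0.6287, 0.0163, 0.0963]
ee_rot: [2.868, 1.567, 2.998]
wrist_force: [1.2, 0.9, -0.8]
width: 0.0155
```

Run:
```python
from h import *
from bench import imaging
for n in ["scene","wrist"]:
    s=imaging.snapshot(n); pickle.dump(s,open(f"{n}2.pkl","wb"))
    cv2.imwrite(f"pics/{n}2.png",s["pixels"][:,:,::-1])
    w,m=cloud(s)
    q=m&(w[...,2]>.013)&(w[...,2]<.022)&(np.hypot(w[...,0]-.642,w[...,1]+.005)<.11)
    p=w[q]; print(n,len(p),cv2.minAreaRect((p[:,:2]*1000).astype(np.float32)))
plan(.6325,.021,.0085,97.5)
```

```text
scene 384 ((643.1322631835938, -4.1126251220703125), (140.91384887695312, 133.28135681152344), 7.1508049964904785)
wrist 2532 ((642.44384765625, -4.009429931640625), (139.37472534179688, 130.02110290527344), 7.49289608001709)
t 4.1 pos [0.6282 0.0172 0.0975] jaw 97.5 q [-0.06  0.3   1.33  0.    1.51 -1.77] F [-0.4  0.5 -1.6] w 0.0158
  tilt [-0.002  0.    -1.   ]  turn deg(world) -0.0 -> frac 0.0001 (rows 0.0)  then shift x,y,z frac [0.3559 0.0129 0.0191] rows 1.8
```

View pics/wrist2.png

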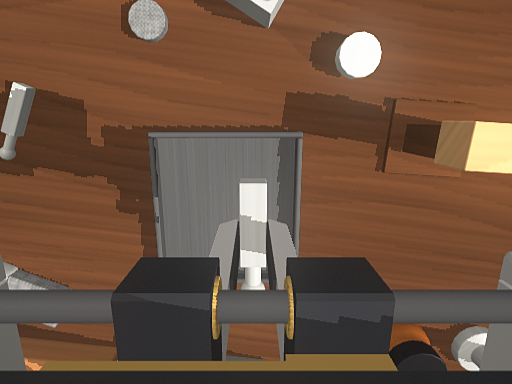

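View pics/scene2.png

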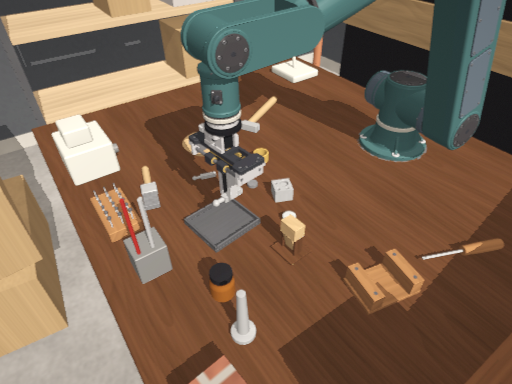

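The wrist view shows the punch (253,225) held over the tray parallel to its walls (left wall 155, right 300); the tray centre measures (642.4,-4). Lowering and releasing.

>>> {"fn": "drive_tool", "kwargs": {"commands": [[[0.06,0.013,0.019,0],[0.1,0,0,0],[0.1,0,0,0],[0.06,0,0,0],[0.034,0,0,0],[0,0,0,0],[0,0,0,0]]]}}

```text
time: 4.8
tool_pos: [0.6341, 0.0208, 0.0104]
ee_rot: [-0.115, 1.569, 0.017]
wrist_force: [-0.0, -0.3, -1.4]
width: 0.0155
```

>>> {"fn": "drive_tool", "kwargs": {"commands": [[[0,0,0,0],[0,0,0,0],[0,0,0,0],[-0.08,0,0,0],[-0.15,0,0,0],[-0.15,0,0,0],[0,0,0,0]]], "grip": 0.28}}

```text
time: 5.5
tool_pos: [0.6379, 0.0203, 0.1126]
ee_rot: [-0.18, 1.557, -0.049]
wrist_force: [0.4, 0.4, 0.6]
width: 0.0263
```

Run:
```python
from h import *
plan(.589,-.195,.1,73.5)
```

```text
t 5.5 pos [0.6379 0.0203 0.1126] jaw 97.5 q [-0.06  0.3   1.3   0.    1.52 -1.76] F [0.4 0.4 0.6] w 0.0263
  tilt [ 0.014 -0.001 -1.   ]  turn deg(world) -24.0 -> frac 0.0667 (rows 2.8)  then shift x,y,z frac [ 0.0504 -0.8811  0.057 ] rows 4.4
```

>>> {"fn": "drive_tool", "kwargs": {"commands": [[[0,0,0,0.0222],[0,0,0,0.0222],[0,0,0,0.0223],[0,-0.1756,0.0157,0],[0,-0.1756,0.0157,0],[0,-0.1756,0.0157,0],[0,-0.1756,0.0157,0],[0,-0.1756,0.0157,0],[0,0,0,0],[0,0,0,0],[0,0,0,0]]], "grip": 0.45}}

```text
time: 6.6
tool_pos: [0.5902, -0.1945, 0.1042]
ee_rot: [2.288, 1.57, 2.001]
wrist_force: [-0.1, 0.4, 0.7]
width: 0.0422
```

Run:
```python
from h import *
from bench import imaging
for n in ["scene","side","wrist"]:
    s=imaging.snapshot(n); pickle.dump(s,open(f"{n}3.pkl","wb"))
    cv2.imwrite(f"pics/{n}3.png",s["pixels"][:,:,::-1])
    w,m=cloud(s)
    q=m&(w[...,2]>.004)&(w[...,2]<.018)&(np.hypot(w[...,0]-.589,w[...,1]+.195)<.05)
    p=w[q]; print(n,len(p),cv2.minAreaRect((p[:,:2]*1000).astype(np.float32)) if len(p)>5 else 0)
plan(.589-.005*.96,-.195+.005*.28,.003,73.5)
```

```text
scene 87 ((591.0770874023438, -192.75917053222656), (15.190155029296875, 66.77278137207031), 75.89685821533203)
side 179 ((588.4035034179688, -198.17474365234375), (12.84189510345459, 66.3277359008789), 72.32707977294922)
wrist 845 ((589.96923828125, -194.1668701171875), (11.998549461364746, 67.46405029296875), 73.29582214355469)
t 6.8 pos [ 0.5905 -0.1941  0.1046] jaw 73.6 q [-0.41  0.28  1.34  0.    1.52 -1.69] F [-0.1  0.5 -0.6] w 0.0421
  tilt [-0.  0. -1.]  turn deg(world) -0.1 -> frac 0.0003 (rows 0.0)  then shift x,y,z frac [ 0.4065 -0.0054 -0.0246] rows 2.0
```

View pics/wrist3.png

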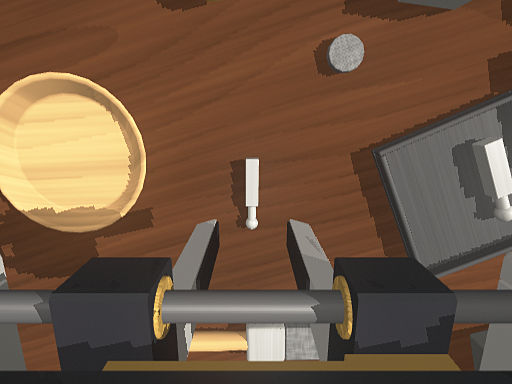

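View pics/side3.png

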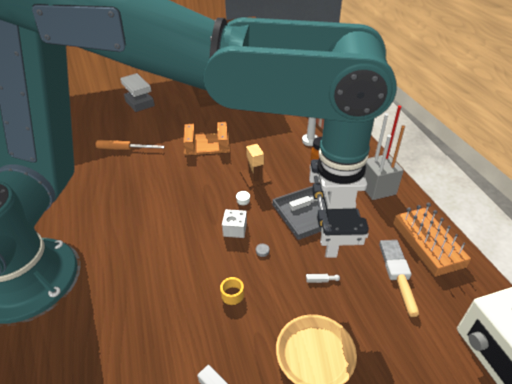

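Small punch centred at (252,192) between the fingers, 12 x 67 mm; the big punch lies in the tray (495,180). Grasping.

>>> {"fn": "drive_tool", "kwargs": {"commands": [[[0.09,0,-0.022,0],[0.12,0,0,0],[0.12,0,0,0],[0.06,0,0,0],[0.015,0,0,0],[0,0,0,0]]]}}

```text
time: 7.35
tool_pos: [0.5851, -0.1935, 0.0036]
ee_rot: [2.328, 1.571, 2.041]
wrist_force: [-0.1, 0.3, 0.5]
width: 0.0424
```

>>> {"fn": "drive_tool", "kwargs": {"commands": [[[0,0,0,0],[0,0,0,0],[0,0,0,0],[0,0,0,0],[0,0,0,0],[0,0,0,0]]], "grip": 0}}

```text
time: 7.95
tool_pos: [0.5853, -0.1941, 0.0042]
ee_rot: [0.029, 1.57, -0.259]
wrist_force: [-0.5, 1.0, 2.7]
width: 0.0115
```

Run:
```python
from h import *
c=np.array([.6424,-.0045]); a=np.radians(7.5); R=np.array([[np.cos(a),-np.sin(a)],[np.sin(a),np.cos(a)]])
t=c+R@np.array([-.005,-.028]); print(t)
plan(t[0],t[1],.09,97.5)
```

```text
[ 0.64109751 -0.03291309]
t 8.0 pos [ 0.5853 -0.1941  0.0042] jaw 73.5 q [-0.41  0.35  1.47  0.    1.32 -1.7 ] F [-0.5  1.   2.7] w 0.0115
  tilt [ 0.001 -0.    -1.   ]  turn deg(world) 24.0 -> frac -0.0667 (rows 2.8)  then shift x,y,z frac [-0.343   0.6103  0.3055] rows 3.8
```

>>> {"fn": "drive_tool", "kwargs": {"commands": [[[-0.083,0,0,0],[-0.13,0,0,-0.0222],[-0.13,0,0,-0.0222],[0,0,0,-0.0223],[0,0.122,0.0611,0],[0,0.122,0.0611,0],[0,0.122,0.0611,0],[0,0.122,0.0611,0],[0,0.122,0.0611,0],[0,0,0,0],[0,0,0,0]]]}}

```text
time: 9.05
tool_pos: [0.6403, -0.0324, 0.0886]
ee_rot: [-2.865, 1.569, -2.733]
wrist_force: [-0.2, -0.7, -1.3]
width: 0.0115
```

Run:
```python
from h import *
plan(.6411,-.0329,.0085,97.5)
```

```text
t 9.1 pos [ 0.6403 -0.0324  0.0886] jaw 97.6 q [-0.14  0.34  1.31 -0.    1.5  -1.84] F [-0.2 -0.7 -1.3] w 0.0115
  tilt [-0.001 -0.001 -1.   ]  turn deg(world) -0.1 -> frac 0.0003 (rows 0.0)  then shift x,y,z frac [ 0.3203 -0.0026  0.0027] rows 1.6
```

>>> {"fn": "drive_tool", "kwargs": {"commands": [[[0.07,0,0,0],[0.1,0,0,0],[0.09,0,0,0],[0.04,0,0,0],[0.019,0,0,0],[0,0,0,0],[0,0,0,0]]]}}

```text
time: 9.75
tool_pos: [0.6414, -0.0336, 0.0105]
ee_rot: [-0.282, 1.569, -0.151]
wrist_force: [-0.0, -0.9, 0.1]
width: 0.0113
```

>>> {"fn": "drive_tool", "kwargs": {"commands": [[[0,0,0,0],[0,0,0,0],[0,0,0,0],[-0.08,0,0,0],[-0.15,0,0,0],[-0.15,0,0,0],[-0.05,0,0,0],[0,0,0,0],[0,0,0,0]]], "grip": 0.24}}

```text
time: 10.65
tool_pos: [0.6399, -0.0326, 0.1153]
ee_rot: [2.845, 1.568, 2.976]
wrist_force: [-0.2, -0.4, -0.1]
width: 0.0225
```

Run:
```python
from h import *
plan(.403,-.172,.115,90)
```

```text
t 10.7 pos [ 0.6399 -0.0326  0.1153] jaw 97.5 q [-0.14  0.32  1.27  0.    1.55 -1.84] F [-0.2 -0.4 -0.1] w 0.0225
  tilt [-0.002  0.    -1.   ]  turn deg(world) -7.5 -> frac 0.0209 (rows 0.9)  then shift x,y,z frac [ 0.0011 -0.5574 -0.9475] rows 5.5
```

>>> {"fn": "drive_tool", "kwargs": {"commands": [[[0,0,0,0.0208],[0,0,0,0.0208],[0,0,0,0.0209],[0,-0.112,-0.1101,0],[0,-0.112,-0.1101,0],[0,-0.112,-0.1101,0],[0,-0.112,-0.1101,0],[0,-0.112,-0.1101,0],[0,-0.112,-0.1101,0],[0,-0.112,-0.1101,0],[0,0,0,0],[0,0,0,0],[0,0,0,0]]], "grip": 0.75}}

```text
time: 11.95
tool_pos: [0.404, -0.1716, 0.1157]
ee_rot: [2.583, 1.569, 2.322]
wrist_force: [0.5, -0.6, 0.3]
width: 0.0707
```

Run:
```python
from h import *
from bench import imaging
for n in ["scene","side","wrist"]:
    s=imaging.snapshot(n); pickle.dump(s,open(f"{n}4.pkl","wb"))
    cv2.imwrite(f"pics/{n}4.png",s["pixels"][:,:,::-1])
    w,m=cloud(s)
    q=m&(w[...,2]>.023)&(w[...,2]<.033)&(np.hypot(w[...,0]-.403,w[...,1]+.174)<.045)
    p=w[q]; print(n,len(p),cv2.minEnclosingCircle((p[:,:2]*1000).astype(np.float32)) if len(p)>5 else 0)
    q=m&(w[...,2]>.0165)&(w[...,2]<.024)&(np.hypot(w[...,0]-.511,w[...,1]+.335)<.09)
    p=w[q]; print(n,"dish",len(p),cv2.minEnclosingCircle((p[:,:2]*1000).astype(np.float32)) if len(p)>5 else 0)
plan(.403,-.173,.003,75)
```

```text
scene 64 ((402.21051025390625, -173.19468688964844), 25.414474487304688)
scene dish 163 ((511.22271728515625, -338.0400390625), 70.72871398925781)
side 162 ((403.00042724609375, -174.8349151611328), 23.251367568969727)
side dish 689 ((509.0116882324219, -339.5545349121094), 69.51644897460938)
wrist 752 ((403.60040283203125, -172.0909881591797), 23.002416610717773)
wrist dish 364 ((507.36553955078125, -312.7060546875), 62.66843032836914)
t 12.1 pos [ 0.4045 -0.1716  0.1164] jaw 75.1 q [-0.53 -0.13  1.76  0.    1.51 -1.84] F [-0.2  0.1 -0.3] w 0.0708
  tilt [-0.001  0.001 -1.   ]  turn deg(world) -0.1 -> frac 0.0003 (rows 0.0)  then shift x,y,z frac [ 0.4538 -0.0068 -0.0043] rows 2.3
```

View pics/wrist4.png

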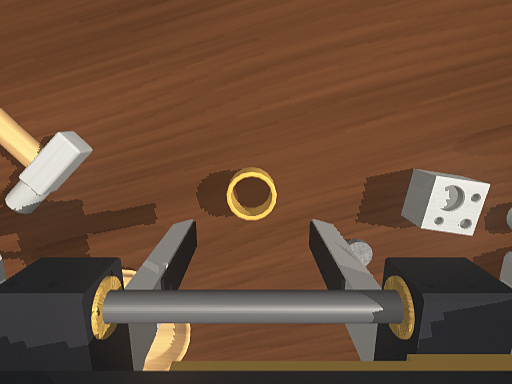

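View pics/side4.png

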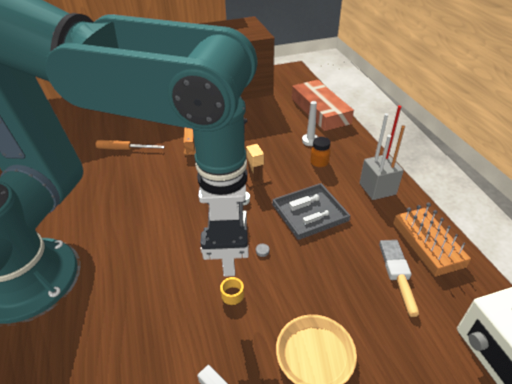

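The ring sits at (252,194), centred between the fingers; both punches are flat in the tray (side view 303,203 and 316,216). Grasping the ring.

>>> {"fn": "drive_tool", "kwargs": {"commands": [[[0.09,0,-0.003,0],[0.13,0,0,0],[0.13,0,0,0],[0.07,0,0,0],[0.025,0,0,0],[0,0,0,0]]]}}

```text
time: 12.7
tool_pos: [0.403, -0.1714, 0.0049]
ee_rot: [2.793, 1.569, 2.532]
wrist_force: [-0.3, 0.1, -0.3]
width: 0.0704
```

>>> {"fn": "drive_tool", "kwargs": {"commands": [[[0,0,0,0],[0,0,0,0],[0,0,0,0],[0,0,0,0],[0,0,0,0]]], "grip": 0}}

```text
time: 13.2
tool_pos: [0.4039, -0.1725, 0.0068]
ee_rot: [-0.226, 1.569, -0.488]
wrist_force: [0.1, 0.5, 4.0]
width: 0.0456
```

Run:
```python
from h import *
plan(.511,-.3365,.075,75)
```

```text
t 13.2 pos [ 0.4039 -0.1725  0.0068] jaw 75.0 q [-0.53 -0.03  1.9   0.    1.27 -1.84] F [0.1 0.5 4. ] w 0.0456
  tilt [ 0.002 -0.001 -1.   ]  turn deg(world) -0.0 -> frac 0.0000 (rows 0.0)  then shift x,y,z frac [-0.2728 -0.5226  0.5836] rows 4.1
```

>>> {"fn": "drive_tool", "kwargs": {"commands": [[[-0.08,0,0,0],[-0.14,0,0,0],[-0.06,-0.1045,0.1167,0],[0,-0.1045,0.1167,0],[0,-0.1045,0.1167,0],[0,-0.1045,0.1167,0],[0,-0.1045,0.1167,0],[0,0,0,0],[0,0,0,0],[0,0,0,0]]]}}

```text
time: 14.2
tool_pos: [0.5095, -0.3349, 0.0751]
ee_rot: [2.557, 1.569, 2.296]
wrist_force: [-1.0, -0.0, -1.3]
width: 0.0457
```

Run:
```python
from h import *
from bench import imaging
for n in ["scene","side","wrist"]:
    s=imaging.snapshot(n); pickle.dump(s,open(f"{n}5.pkl","wb"))
    cv2.imwrite(f"pics/{n}5.png",s["pixels"][:,:,::-1])
    w,m=cloud(s)
    # rim outer: fit circle to rim points
    q=m&(w[...,2]>.0175)&(w[...,2]<.0225)&(np.hypot(w[...,0]-.511,w[...,1]+.335)<.085)&(np.hypot(w[...,0]-.511,w[...,1]+.335)>.055)
    p=w[q]
    if len(p)>20:
        A=np.c_[2*p[:,:2],np.ones(len(p))]; b=(p[:,:2]**2).sum(1); k=np.linalg.lstsq(A,b,rcond=None)[0]; print(n,"dish",len(p),k[:2],np.sqrt(k[2]+k[0]**2+k[1]**2))
plan(.511,-.3365,.0115,75)
```

```text
scene dish 114 [ 0.51126279 -0.33685039] 0.06598041354881916
side dish 379 [ 0.50886531 -0.34071048] 0.06597222063462727
wrist dish 3261 [ 0.50989447 -0.33813092] 0.06589295293081925
t 14.3 pos [ 0.5099 -0.335   0.0762] jaw 75.1 q [-0.67  0.28  1.41  0.    1.45 -1.98] F [ 0.4 -0.2 -1.2] w 0.0457
  tilt [ 0.  0. -1.]  turn deg(world) -0.1 -> frac 0.0002 (rows 0.0)  then shift x,y,z frac [ 0.2586 -0.0048  0.006 ] rows 1.3
```

View pics/wrist5.png

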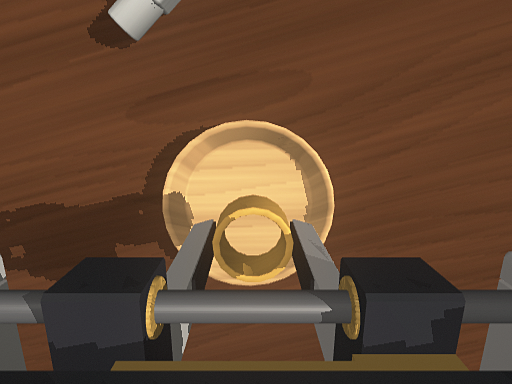

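View pics/side5.png

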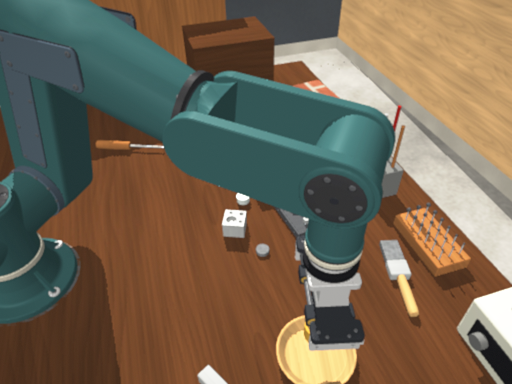

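The wrist fit puts the dish centre at (510,-338) mm. The ring is held level just above, at (252,245). Lowering with a 3 mm correction.

>>> {"fn": "drive_tool", "kwargs": {"commands": [[[0.06,-0.012,0.003,0],[0.08,0,0,0],[0.07,0,0,0],[0.03,0,0,0],[0.018,0,0,0],[0,0,0,0],[0,0,0,0]]]}}

```text
time: 15.05
tool_pos: [0.5099, -0.3386, 0.0127]
ee_rot: [2.096, 1.57, 1.835]
wrist_force: [-2.9, 2.4, 4.8]
width: 0.046
```

>>> {"fn": "drive_tool", "kwargs": {"commands": [[[0,0,0,0],[0,0,0,0],[0,0,0,0],[-0.06,0,0,0],[-0.12,0,0,0],[-0.15,0,0,0],[-0.1,0,0,0],[0,0,0,0],[0,0,0,0]]], "grip": 0.62}}

```text
time: 15.95
tool_pos: [0.5105, -0.3393, 0.1197]
ee_rot: [-0.375, 1.569, -0.636]
wrist_force: [-0.3, -0.4, -0.3]
width: 0.0583
```

Run:
```python
from h import *
from bench import imaging
s=imaging.snapshot("wrist"); cv2.imwrite("pics/wrist6.png",s["pixels"][:,:,::-1])
w,m=cloud(s); q=m&(w[...,2]>.029)&(w[...,2]<.039)&(np.hypot(w[...,0]-.51,w[...,1]+.338)<.045); p=w[q]; print(len(p),p[:,2].mean(),cv2.minEnclosingCircle((p[:,:2]*1000).astype(np.float32)))
plan(.456,-.001,.12,66)
plan(.456,-.001,.12,-24)
```

```text
762 0.03318427976582144 ((509.4875793457031, -337.92877197265625), 22.818235397338867)
t 16.0 pos [ 0.5098 -0.3388  0.1179] jaw 75.0 q [-0.68  0.26  1.35  0.    1.54 -1.99] F [0.2 0.4 0.2] w 0.0581
  tilt [-0.001  0.001 -1.   ]  turn deg(world) -9.0 -> frac 0.0250 (rows 1.1)  then shift x,y,z frac [-0.0083  1.1467 -0.746 ] rows 6.8
t 16.0 pos [ 0.5098 -0.3388  0.1179] jaw 75.0 q [-0.68  0.26  1.35  0.    1.54 -1.99] F [0.2 0.4 0.2] w 0.0581
  tilt [-0.001  0.001 -1.   ]  turn deg(world) 81.0 -> frac -0.2250 (rows 9.5)  then shift x,y,z frac [-0.0083  0.746   1.1467] rows 6.8
```

View pics/wrist6.png

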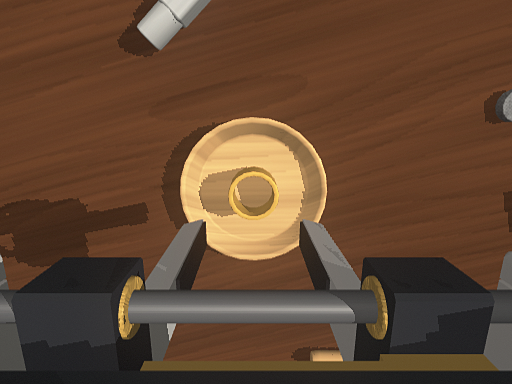

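Ring stands centred in the dish (253,193); it measures (509.5,-338). Moving on to the block.

>>> {"fn": "drive_tool", "kwargs": {"commands": [[[0,0,0,0.0125],[0,0,0,0.0125],[0,0.1274,-0.0829,0],[0,0.1274,-0.0829,0],[0,0.1274,-0.0829,0],[0,0.1274,-0.0829,0],[0,0.1274,-0.0829,0],[0,0.1274,-0.0829,0],[0,0.1274,-0.0829,0],[0,0.1274,-0.0829,0],[0,0.1274,-0.0829,0],[0,0,0,0],[0,0,0,0],[0,0,0,0]]], "grip": 0.75}}

```text
time: 17.4
tool_pos: [0.4559, -0.0022, 0.1177]
ee_rot: [-2.584, 1.569, -3.004]
wrist_force: [0.2, -0.0, 0.0]
width: 0.0706
```

Run:
```python
from h import *
from bench import imaging
for n in ["scene","side","wrist"]:
    s=imaging.snapshot(n); pickle.dump(s,open(f"{n}7.pkl","wb"))
    cv2.imwrite(f"pics/{n}7.png",s["pixels"][:,:,::-1])
    w,m=cloud(s)
    q=m&(w[...,2]>.033)&(w[...,2]<.043)&(np.hypot(w[...,0]-.456,w[...,1]+.001)<.045)
    p=w[q]; print(n,len(p),cv2.minAreaRect((p[:,:2]*1000).astype(np.float32)) if len(p)>5 else 0)
    q=m&(w[...,2]>.041)&(w[...,2]<.051)&(np.hypot(w[...,0]-.455,w[...,1]-.36)<.1)
    p=w[q]; print(n,"cradle",len(p),cv2.minAreaRect((p[:,:2]*1000).astype(np.float32)) if len(p)>5 else 0)
plan(.456,-.001,.008,66)
```

```text
scene 206 ((456.182861328125, -1.0776100158691406), (50.246604919433594, 48.26485061645508), 66.17940521240234)
scene cradle 1043 ((466.3529052734375, 352.00775146484375), (90.97603607177734, 124.52141571044922), 77.70262145996094)
side 291 ((454.62530517578125, -4.357799530029297), (50.5553092956543, 48.3001708984375), 66.95054626464844)
side cradle 172 ((418.51129150390625, 359.02166748046875), (94.4304428100586, 25.82609748840332), 78.01190948486328)
wrist 2298 ((455.45916748046875, -0.9648914337158203), (47.989688873291016, 48.09861755371094), 66.5469741821289)
wrist cradle 0 0
t 17.6 pos [ 0.4564 -0.0025  0.1183] jaw 65.9 q [-0.13 -0.09  1.72 -0.    1.51 -1.28] F [-0.3 -0.1  0.2] w 0.0704
  tilt [-0.001 -0.    -1.   ]  turn deg(world) 0.1 -> frac -0.0003 (rows 0.0)  then shift x,y,z frac [ 0.4413  0.0048 -0.0037] rows 2.2
```

View pics/wrist7.png

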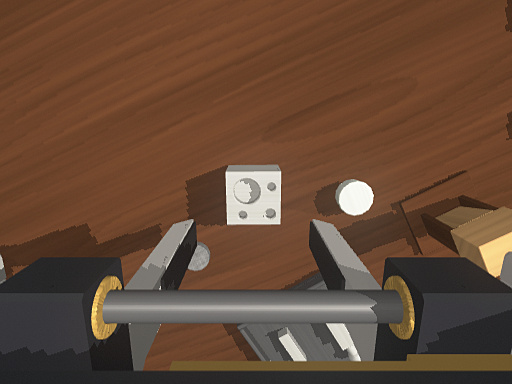

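Block in view at (253,195), square to the jaws (66.5°); the knob at (355,198) leaves finger room. Grasping.

>>> {"fn": "drive_tool", "kwargs": {"commands": [[[0.08,0.004,-0.005,-0.0015],[0.13,0,0,0],[0.13,0,0,0],[0.06,0,0,0],[0.032,0,0,0],[0,0,0,0]]]}}

```text
time: 18.15
tool_pos: [0.4549, -0.0005, 0.0097]
ee_rot: [-2.871, 1.568, 3.002]
wrist_force: [1.2, 1.1, 0.6]
width: 0.0706
```

>>> {"fn": "drive_tool", "kwargs": {"commands": [[[0,0,0,0],[0,0,0,0],[0,0,0,0],[0,0,0,0],[0,0,0,0]]], "grip": 0}}

```text
time: 18.65
tool_pos: [0.4562, -0.0011, 0.012]
ee_rot: [-0.593, 1.568, -1.002]
wrist_force: [-2.0, -5.1, 5.2]
width: 0.0476
```

Run:
```python
from h import *
plan(.44,.25,.15,77.7)
plan(.466,.352,.15,77.7)
```

```text
t 18.6 pos [ 0.4562 -0.0011  0.012 ] jaw 66.6 q [-0.13  0.    1.86 -0.    1.28 -1.29] F [-2.  -5.1  5.2] w 0.0476
  tilt [ 0.002 -0.003 -1.   ]  turn deg(world) 11.1 -> frac -0.0310 (rows 1.3)  then shift x,y,z frac [-0.5522  0.9677 -0.2775] rows 5.7
t 18.6 pos [ 0.4562 -0.0011  0.012 ] jaw 66.6 q [-0.13  0.    1.86 -0.    1.28 -1.29] F [-2.  -5.1  5.2] w 0.0476
  tilt [ 0.002 -0.003 -1.   ]  turn deg(world) 11.1 -> frac -0.0310 (rows 1.3)  then shift x,y,z frac [-0.5522  1.3885 -0.2628] rows 7.6
```

>>> {"fn": "drive_tool", "kwargs": {"commands": [[[-0.08,0,0,0],[-0.15,0,0,-0.0155],[-0.15,0,0,-0.0155],[-0.15,0,0,0],[-0.022,0.1389,-0.0263,0],[0,0.1389,-0.0263,0],[0,0.1389,-0.0263,0],[0,0.1389,-0.0263,0],[0,0.1389,-0.0263,0],[0,0.1389,-0.0263,0],[0,0.1389,-0.0263,0],[0,0.1389,-0.0263,0],[0,0.1389,-0.0263,0],[0,0.1389,-0.0263,0],[0,0,0,0],[0,0,0,0],[0,0,0,0]]]}}

```text
time: 20.35
tool_pos: [0.4642, 0.3526, 0.1468]
ee_rot: [-2.455, 1.567, -2.67]
wrist_force: [-0.0, -0.6, -6.3]
width: 0.0479
```

Run:
```python
from h import *
from bench import imaging
for n in ["scene","side","wrist"]:
    s=imaging.snapshot(n); pickle.dump(s,open(f"{n}8.pkl","wb"))
    cv2.imwrite(f"pics/{n}8.png",s["pixels"][:,:,::-1])
    w,m=cloud(s)
    q=m&(w[...,2]>.041)&(w[...,2]<.051)&(np.hypot(w[...,0]-.466,w[...,1]-.352)<.1)
    p=w[q]; print(n,"cradle",len(p),cv2.minAreaRect((p[:,:2]*1000).astype(np.float32)) if len(p)>5 else 0)
plan(.466,.352,.15,77.7)
```

```text
scene cradle 1007 ((466.5682678222656, 352.1820373535156), (91.14046478271484, 123.21577453613281), 77.13261413574219)
side cradle 336 ((465.3225402832031, 347.062255859375), (93.77706146240234, 122.08777618408203), 76.90567779541016)
wrist cradle 2842 ((419.2292175292969, 362.29608154296875), (90.09420013427734, 25.512287139892578), 77.5880355834961)
t 20.5 pos [0.4651 0.3524 0.1483] jaw 77.6 q [ 0.55  0.18  1.38  0.    1.58 -0.8 ] F [ 0.1 -0.1 -6.8] w 0.0478
  tilt [-0.001 -0.    -1.   ]  turn deg(world) 0.1 -> frac -0.0002 (rows 0.0)  then shift x,y,z frac [-0.0066 -0.0008  0.0038] rows 0.0
```

View pics/wrist8.png

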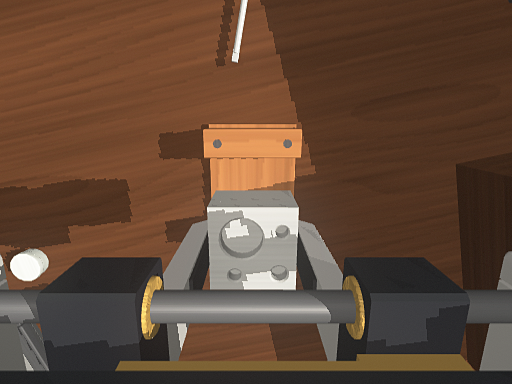

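View pics/scene8.png

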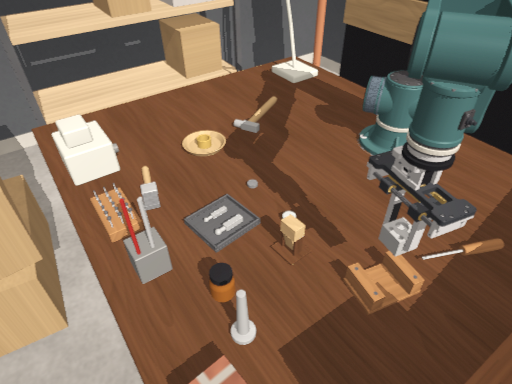

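View pics/side8.png

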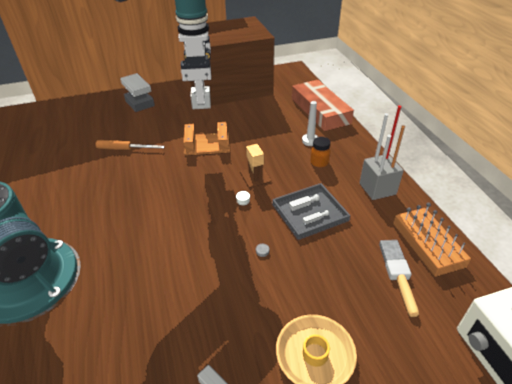

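Wrist view: near stop (252,142) is square to the block; the cradle centre works out at (466.1,352.0), 77.6°. I'll put the block against the near (-x) stop, lowering 3 mm clear of it first.

>>> {"fn": "drive_tool", "kwargs": {"commands": [[[0.06,0,-0.032,0],[0.08,0,0,0],[0.08,0,0,0],[0.08,0,0,0],[0.08,0,0,0],[0.06,0,0,0],[0.03,0,0,0],[0,0,0,0],[0,0,0,0]]]}}

```text
time: 21.4
tool_pos: [0.4581, 0.3553, 0.0322]
ee_rot: [0.851, 1.569, 0.636]
wrist_force: [0.2, -1.3, -6.4]
width: 0.0479
```

Run:
```python
from h import *
from bench import imaging
for n in ["scene","side","wrist"]:
    s=imaging.snapshot(n); pickle.dump(s,open(f"{n}9.pkl","wb"))
    im=s["pixels"][:,:,::-1]
    if n!="wrist":
        u,v=proj(s,[[.466,.352,.03]])[0].astype(int); im=cv2.resize(im[max(0,v-50):v+50,max(0,u-65):u+65],(650,500),interpolation=cv2.INTER_CUBIC)
    cv2.imwrite(f"pics/{n}9.png",im)
plan(.466,.352,.019,77.6)
```

```text
t 21.6 pos [0.4584 0.3556 0.0328] jaw 77.7 q [ 0.56  0.25  1.54  0.    1.35 -0.79] F [ 0.5 -0.2 -7.1] w 0.0480
  tilt [ 0.002  0.002 -1.   ]  turn deg(world) -0.1 -> frac 0.0003 (rows 0.0)  then shift x,y,z frac [ 0.0551 -0.0076  0.0329] rows 0.3
```

View pics/wrist9.png

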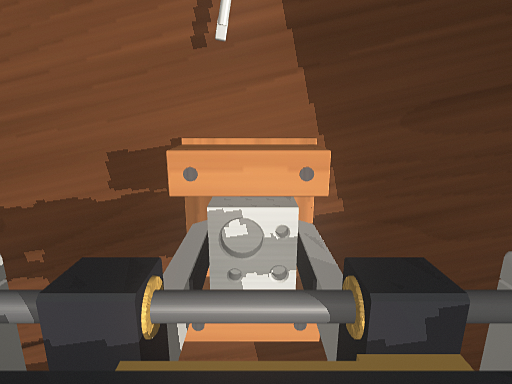

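View pics/scene9.png

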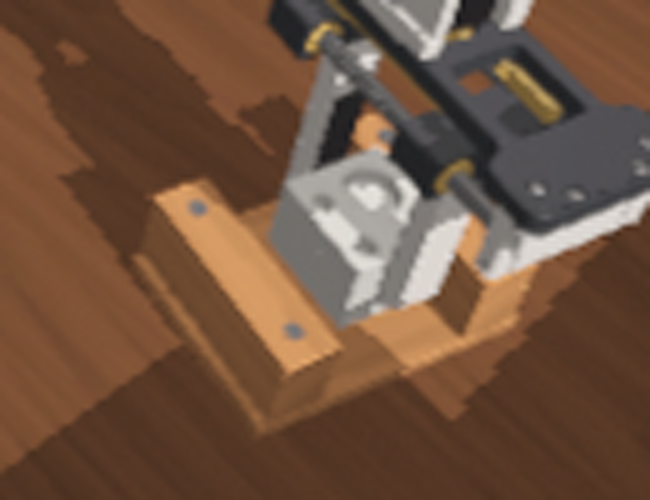

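Block hangs between the stops, clear of both. Lowering to just off the base, then easing to the stop.

>>> {"fn": "drive_tool", "kwargs": {"commands": [[[0.03,-0.006,0,0],[0.02,0,0,0],[0,0,0,0],[0,0,-0.004,0],[0,0,-0.004,0],[0,0,0,0]]]}}

```text
time: 22.15
tool_pos: [0.4568, 0.354, 0.0198]
ee_rot: [0.363, 1.567, 0.148]
wrist_force: [3.7, -2.4, 1.2]
width: 0.0477
```

>>> {"fn": "drive_tool", "kwargs": {"commands": [[[0,0,-0.004,0],[0,0,0,0],[0,0,0,0]]]}}

```text
time: 22.45
tool_pos: [0.4558, 0.3545, 0.0198]
ee_rot: [0.499, 1.567, 0.285]
wrist_force: [5.1, -2.5, 1.3]
width: 0.0474
```

>>> {"fn": "drive_tool", "kwargs": {"commands": [[[-0.002,0,-0.004,0],[0,0,-0.004,0],[0,0,0,0],[0,0,0,0]]]}}

```text
time: 22.85
tool_pos: [0.4558, 0.3545, 0.0199]
ee_rot: [0.306, 1.563, 0.091]
wrist_force: [10.4, -2.4, -3.5]
width: 0.0478
```

Run:
```python
from h import *
from bench import imaging
plan(.466,.352,.019,77.6)
for n in ["side","scene","wrist"]:
    s=imaging.snapshot(n); pickle.dump(s,open(f"{n}10.pkl","wb"))
    im=s["pixels"][:,:,::-1]
    if n!="wrist":
        u,v=proj(s,[[.466,.352,.03]])[0].astype(int); im=cv2.resize(im[max(0,v-50):v+50,max(0,u-65):u+65],(650,500),interpolation=cv2.INTER_CUBIC)
    cv2.imwrite(f"pics/{n}10.png",im)
```

```text
t 22.9 pos [0.4558 0.3545 0.0199] jaw 77.7 q [ 0.56  0.25  1.56 -0.    1.32 -0.79] F [10.4 -2.4 -3.5] w 0.0478
  tilt [ 0.008  0.001 -1.   ]  turn deg(world) -0.1 -> frac 0.0002 (rows 0.0)  then shift x,y,z frac [ 0.0037 -0.0011  0.0419] rows 0.2
```

View pics/wrist10.png

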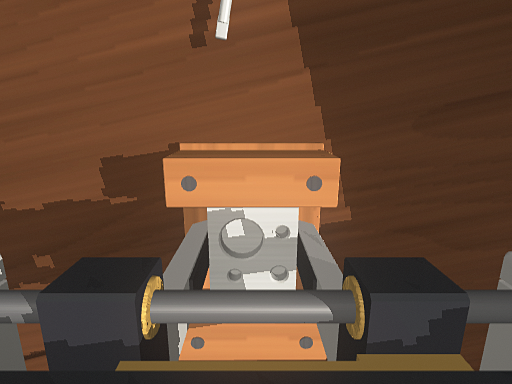

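View pics/side10.png

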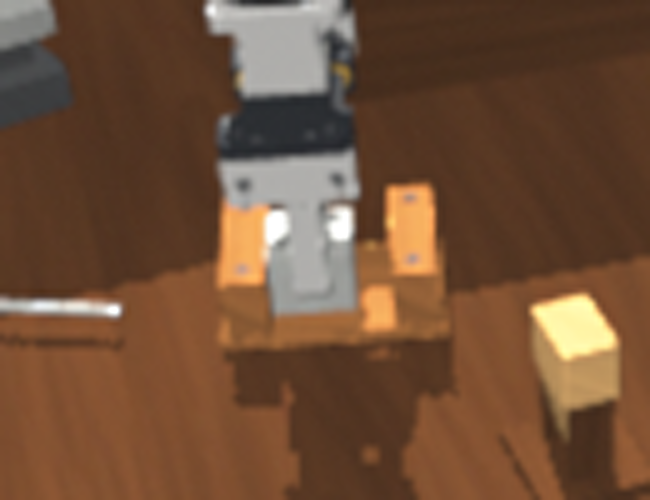

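Contact with the stop: the 2 mm further command moved nothing and force rose to 10 N. Settle on the base and release.

>>> {"fn": "drive_tool", "kwargs": {"commands": [[[0.004,0,0,0],[0.004,0,0,0],[0,0,0,0]]]}}

```text
time: 23.3
tool_pos: [0.4558, 0.3545, 0.0198]
ee_rot: [0.303, 1.563, 0.088]
wrist_force: [7.6, -3.7, 4.6]
width: 0.0479
```

>>> {"fn": "drive_tool", "kwargs": {"commands": [[[0,0,0,0],[0,0,0,0],[0,0,0,0],[0,0,0,0],[-0.06,0,0,0],[-0.15,0,0,0],[-0.15,0,0,0],[-0.1,0,0,0],[0,0,0,0],[0,0,0,0]]], "grip": 0.68}}

```text
time: 24.3
tool_pos: [0.4524, 0.3549, 0.1332]
ee_rot: [0.898, 1.569, 0.683]
wrist_force: [-0.7, 0.5, 0.1]
width: 0.064
```

Run:
```python
from h import *
from bench import imaging
plan(.466,.352,.1,77.6)
for n in ["wrist"]:
    s=imaging.snapshot(n); pickle.dump(s,open(f"{n}11.pkl","wb"))
    im=s["pixels"][:,:,::-1]
    cv2.imwrite(f"pics/{n}11.png",cv2.resize(im[90:290,130:380],(800,640)[:2] if 0 else (750,600),interpolation=cv2.INTER_CUBIC))
    w,m=cloud(s); a=np.radians(-12.4); c=np.array([.4661,.352])
    L=(w[...,:2]-c)@np.array([[np.cos(a),-np.sin(a)],[np.sin(a),np.cos(a)]])
    q=m&(w[...,2]>.041)&(w[...,2]<.0455-.0)&(abs(L[...,0])<.06)&(abs(L[...,1])<.06)
    for zc,lo,hi in [("all",.03,.06)]:
        q=m&(w[...,2]>lo)&(w[...,2]<hi)&(abs(L[...,0]+.011)<.022)&(abs(L[...,1])<.03)
        print("block z",np.median(w[q][:,2]), "L range",np.percentile(L[q],[1,99],axis=0))
        p=w[q]; A=np.c_[L[q],np.ones(len(p))]; print("plane",np.linalg.lstsq(A,p[:,2],rcond=None)[0])
```

```text
t 24.3 pos [0.4524 0.3549 0.1332] jaw 77.7 q [ 0.57  0.17  1.43  0.    1.55 -0.79] F [-0.7  0.5  0.1] w 0.0640
  tilt [ 0.001  0.001 -1.   ]  turn deg(world) -0.1 -> frac 0.0003 (rows 0.0)  then shift x,y,z frac [0.1326 0.0004 0.0558] rows 0.7
block z 0.045407439740961286 L range [[-0.03229287 -0.02267791]
 [ 0.010517    0.02429475]]
plane [0.02274265 0.02885603 0.04400352]
```

View pics/wrist11.png

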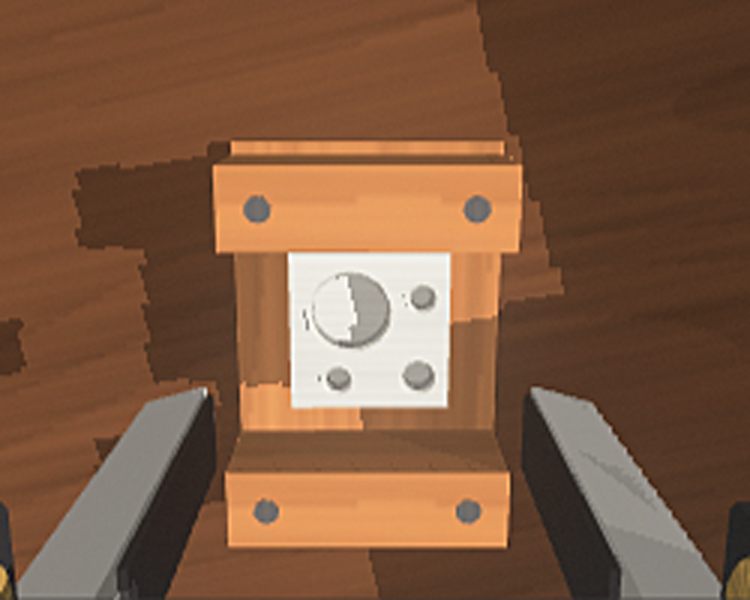

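Run:
```python
from h import *
s=pickle.load(open("wrist11.pkl","rb")); w,m=cloud(s); px=s["pixels"].astype(int)
g=(px.max(-1)-px.min(-1)<30)&(px.min(-1)>120)&m&(w[...,2]>.042)&(np.hypot(w[...,0]-.4554,w[...,1]-.3544)<.04)
p=w[g]; print(len(p),cv2.minAreaRect((p[:,:2]*1000).astype(np.float32)),np.median(p[:,2]))
r=(~((px.max(-1)-px.min(-1))<30))&m&(w[...,2]>.042)&(w[...,2]<.05)&(np.hypot(w[...,0]-.419,w[...,1]-.3623)<.06)
p=w[r]; print(len(p),cv2.minAreaRect((p[:,:2]*1000).astype(np.float32)))
plan(.5565,.162,.2,94.6)
```

```text
6526 ((452.3798522949219, 355.1178894042969), (76.48810577392578, 54.32808303833008), 78.23896026611328) 0.20430798868994668
2974 ((437.3271789550781, 358.3560791015625), (89.83849334716797, 63.41445541381836), 77.5843505859375)
t 24.4 pos [0.4516 0.3544 0.1315] jaw 77.7 q [ 0.57  0.17  1.43  0.    1.55 -0.79] F [-0.5 -0.3 -1. ] w 0.0642
  tilt [-0.001 -0.001 -1.   ]  turn deg(world) 16.9 -> frac -0.0469 (rows 2.0)  then shift x,y,z frac [-0.274  -0.8008  0.3564] rows 4.6
```

>>> {"fn": "drive_tool", "kwargs": {"commands": [[[-0.137,0,0,-0.0235],[-0.137,0,0,-0.0235],[0,-0.1335,0.0594,0],[0,-0.1335,0.0594,0],[0,-0.1335,0.0594,0],[0,-0.1335,0.0594,0],[0,-0.1335,0.0594,0],[0,-0.1335,0.0594,0],[0,0,0,0],[0,0,0,0],[0,0,0,0]]], "grip": 0.75}}

```text
time: 25.45
tool_pos: [0.5563, 0.1631, 0.1995]
ee_rot: [2.964, 1.568, 3.046]
wrist_force: [-0.1, -0.4, -0.3]
width: 0.0702
```

Run:
```python
from h import *
from bench import imaging
for n in ["scene","side","wrist"]:
    s=imaging.snapshot(n); pickle.dump(s,open(f"{n}12.pkl","wb"))
    cv2.imwrite(f"pics/{n}12.png",s["pixels"][:,:,::-1])
    w,m=cloud(s)
    q=m&(w[...,2]>.083)&(w[...,2]<.096)&(np.hypot(w[...,0]-.5565,w[...,1]-.162)<.035)
    p=w[q]; print(n,len(p),np.median(p[:,2]) if len(p) else 0,cv2.minAreaRect((p[:,:2]*1000).astype(np.float32)) if len(p)>5 else 0)
plan(.5565,.162,.054,94.6)
```

```text
scene 254 0.08929290255952303 ((557.9872436523438, 163.68685913085938), (31.788158416748047, 47.282630920410156), 2.2544877529144287)
side 154 0.0884504644131335 ((555.6382446289062, 160.4465789794922), (30.039878845214844, 48.19002151489258), 4.7691569328308105)
wrist 1446 0.08973224029692742 ((556.897216796875, 163.58909606933594), (30.148887634277344, 45.4353141784668), 3.636908769607544)
t 25.6 pos [0.5566 0.1634 0.2005] jaw 94.7 q [ 0.19  0.16  1.3   0.    1.68 -1.47] F [-0.7  0.2  0.6] w 0.0705
  tilt [-0.001  0.    -1.   ]  turn deg(world) -0.1 -> frac 0.0004 (rows 0.0)  then shift x,y,z frac [ 0.586  -0.0057 -0.0007] rows 2.9
```

View pics/wrist12.png

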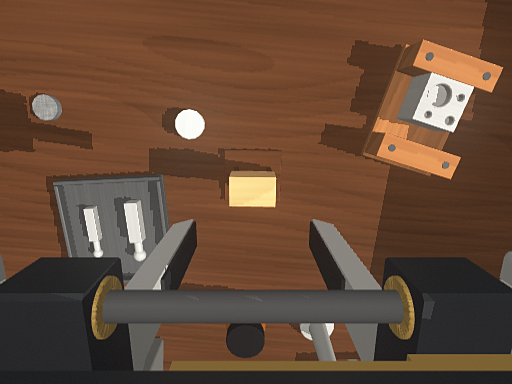

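View pics/side12.png

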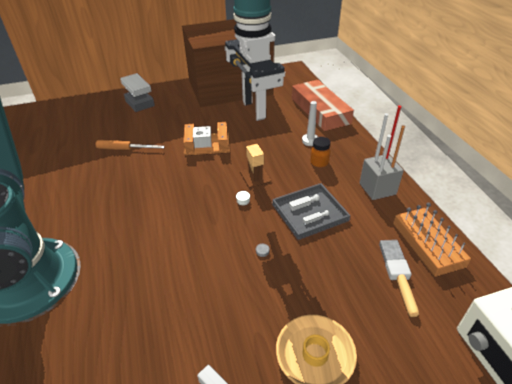

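Wedge head at (252,190), measured (556.9,163.6) at 3.6°, top z 0.0897 as it must be; the block sits flush against the near stop. Grasping the wedge with tips above the 56 mm cheeks.

>>> {"fn": "drive_tool", "kwargs": {"commands": [[[0.1,0,0,0.003],[0.15,0,0,0],[0.15,0,0,0],[0.12,0,0,0],[0.046,0,0,0],[0,0,0,0],[0,0,0,0]]]}}

```text
time: 26.3
tool_pos: [0.5582, 0.1628, 0.061]
ee_rot: [0.158, 1.568, 0.221]
wrist_force: [0.4, -0.1, 0.5]
width: 0.0702
```

>>> {"fn": "drive_tool", "kwargs": {"commands": [[[0,0,0,0],[0,0,0,0],[0,0,0,0],[0,0,0,0],[0,0,0,0]]], "grip": 0}}

```text
time: 26.8
tool_pos: [0.5579, 0.1624, 0.0604]
ee_rot: [0.249, 1.569, 0.311]
wrist_force: [-0.1, 0.6, 3.6]
width: 0.0457
```

>>> {"fn": "drive_tool", "kwargs": {"commands": [[[-0.05,0,0,0],[-0.1,0,0,0],[-0.15,0,0,0],[-0.15,0,0,0],[-0.1,0,0,0],[0,0,0,0],[0,0,0,0]]]}}

```text
time: 27.5
tool_pos: [0.5571, 0.1622, 0.1966]
ee_rot: [0.241, 1.571, 0.303]
wrist_force: [-0.6, 0.3, -1.3]
width: 0.0458
```

Run:
```python
from h import *
a=np.radians(-12.4); R=np.array([[np.cos(a),-np.sin(a)],[np.sin(a),np.cos(a)]])
t=np.array([.4661,.352])+R@np.array([.024,0]); print(t)
plan(t[0],t[1],.17,77.6)
```

```text
[0.48954013 0.34684635]
t 27.5 pos [0.5571 0.1622 0.1966] jaw 93.5 q [ 0.19  0.16  1.31  0.    1.67 -1.45] F [-0.6  0.3 -1.3] w 0.0458
  tilt [ 0.  0. -1.]  turn deg(world) -15.9 -> frac 0.0443 (rows 1.9)  then shift x,y,z frac [ 0.1064  0.6634 -0.4226] rows 4.0
```

>>> {"fn": "drive_tool", "kwargs": {"commands": [[[0,0,0,0.0221],[0,0,0,0.0222],[0,0.1106,-0.0704,0],[0,0.1106,-0.0704,0],[0,0.1106,-0.0704,0],[0,0.1106,-0.0704,0],[0,0.1106,-0.0704,0],[0,0.1106,-0.0704,0],[0,0,0,0],[0.06,0,0,0],[0.1,0,0,0],[0.04,0,0,0],[0,0,0,0],[0,0,0,0]]]}}

```text
time: 28.9
tool_pos: [0.4899, 0.3461, 0.1463]
ee_rot: [-2.299, 1.57, -2.517]
wrist_force: [-0.6, -0.2, -1.5]
width: 0.046
```

Run:
```python
from h import *
from bench import imaging
for n in ["scene","side","wrist"]:
    s=imaging.snapshot(n); pickle.dump(s,open(f"{n}13.pkl","wb"))
    im=s["pixels"][:,:,::-1]
    if n!="wrist":
        u,v=proj(s,[[.466,.352,.06]])[0].astype(int); im=cv2.resize(im[max(0,v-50):v+50,max(0,u-65):u+65],(650,500),interpolation=cv2.INTER_CUBIC)
    cv2.imwrite(f"pics/{n}13.png",im)
plan(.4895,.3468,.1,77.6)
```

```text
t 29.1 pos [0.4905 0.347  0.1482] jaw 77.6 q [ 0.52  0.22  1.34  0.    1.58 -0.83] F [-0.5 -0.7 -0.3] w 0.0457
  tilt [ 0.002  0.001 -1.   ]  turn deg(world) 0.0 -> frac -0.0001 (rows 0.0)  then shift x,y,z frac [ 0.1927 -0.0016 -0.0039] rows 1.0
```

View pics/wrist13.png

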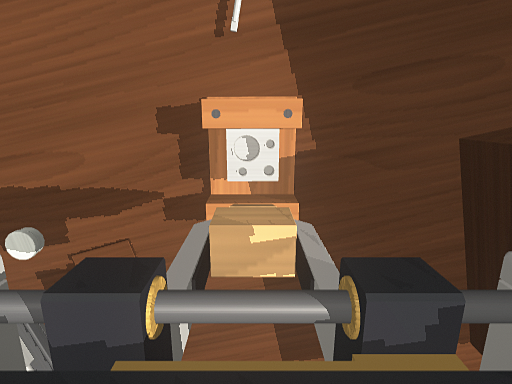

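View pics/side13.png

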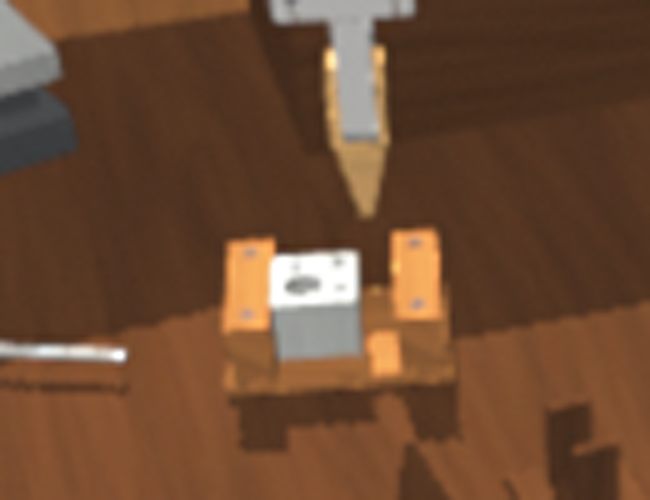

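View pics/scene13.png

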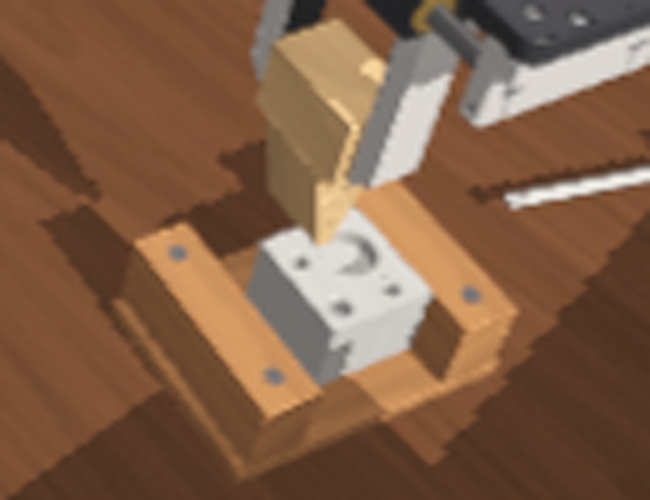

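Side view: block flush with the left stop, nose tip (368,215) over the gap (360–395). Lowering in.

>>> {"fn": "drive_tool", "kwargs": {"commands": [[[0.06,0,-0.003,0],[0.08,0,0,0],[0.08,0,0,0],[0.03,0,0,0],[0.018,0,0,0],[0,0,0,0],[0,0,0,0]]]}}

```text
time: 29.75
tool_pos: [0.4895, 0.3475, 0.0808]
ee_rot: [0.776, 1.569, 0.56]
wrist_force: [-0.3, -0.2, -0.6]
width: 0.0457
```

Run:
```python
from h import *
from bench import imaging
for n in ["side"]:
    s=imaging.snapshot(n)
    im=s["pixels"][:,:,::-1]
    u,v=proj(s,[[.466,.352,.06]])[0].astype(int); im=cv2.resize(im[max(0,v-50):v+50,max(0,u-65):u+65],(650,500),interpolation=cv2.INTER_CUBIC)
    cv2.imwrite(f"pics/{n}14.png",im)
plan(.4895,.3468,.065,77.6)
```

```text
t 29.8 pos [0.4897 0.3476 0.0811] jaw 77.6 q [ 0.52  0.25  1.43  0.    1.46 -0.83] F [ 0.4 -0.4 -1. ] w 0.0461
  tilt [ 0.002  0.001 -1.   ]  turn deg(world) -0.0 -> frac 0.0000 (rows 0.0)  then shift x,y,z frac [ 0.0642 -0.0031 -0.    ] rows 0.3
```

View pics/side14.png

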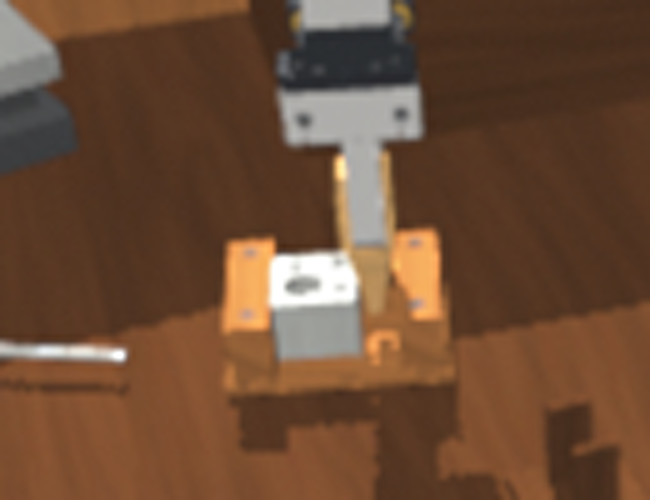

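The nose has entered the gap freely. Continue down in small steps.

>>> {"fn": "drive_tool", "kwargs": {"commands": [[[0.024,0,0,0],[0.02,0,0,0],[0.008,0,0,0],[0,0,0,0]]]}}

```text
time: 30.2
tool_pos: [0.49, 0.347, 0.0669]
ee_rot: [0.286, 1.568, 0.069]
wrist_force: [3.7, 0.1, -0.8]
width: 0.0458
```

>>> {"fn": "drive_tool", "kwargs": {"commands": [[[0.008,0,0,0],[0.004,0,0,0],[0,0,0,0]]]}}

```text
time: 30.5
tool_pos: [0.4904, 0.3472, 0.0656]
ee_rot: [0.432, 1.567, 0.215]
wrist_force: [2.5, -1.9, 5.3]
width: 0.0462
```

>>> {"fn": "drive_tool", "kwargs": {"commands": [[[0.006,0,0,0],[0.006,0,0,0],[0,0,0,0]]]}}

```text
time: 30.8
tool_pos: [0.4905, 0.3473, 0.065]
ee_rot: [0.505, 1.566, 0.288]
wrist_force: [-0.3, -2.9, 13.2]
width: 0.0457
```

>>> {"fn": "drive_tool", "kwargs": {"commands": [[[0.008,0,0,0],[0.008,0,0,0],[0,0,0,0]]]}}

```text
time: 31.1
tool_pos: [0.4906, 0.3475, 0.0646]
ee_rot: [0.565, 1.565, 0.349]
wrist_force: [-5.3, -5.7, 25.1]
width: 0.0461
```

>>> {"fn": "drive_tool", "kwargs": {"commands": [[[0.008,0,0,0],[0.008,0,0,0],[0,0,0,0]]]}}

```text
time: 31.4
tool_pos: [0.4908, 0.3477, 0.064]
ee_rot: [0.589, 1.563, 0.373]
wrist_force: [-8.8, -8.1, 37.7]
width: 0.0456
```

>>> {"fn": "drive_tool", "kwargs": {"commands": [[[0,0,0,0],[0,0,0,0],[0,0,0,0],[0,0,0,0],[-0.04,0,0,0],[-0.1,0,0,0],[-0.15,0,0,0],[-0.1,0,0,0],[0,0,0,0],[0,0,0,0]]], "grip": 0.7}}

```text
time: 32.4
tool_pos: [0.4891, 0.3472, 0.1505]
ee_rot: [0.953, 1.57, 0.737]
wrist_force: [0.1, -0.5, -1.4]
width: 0.066
```

Run:
```python
from h import *
from bench import imaging
for n in ["scene","side","wrist"]:
    s=imaging.snapshot(n); pickle.dump(s,open(f"{n}15.pkl","wb"))
    im=s["pixels"][:,:,::-1]
    w,m=cloud(s)
    q=m&(w[...,2]>.085)&(w[...,2]<.105)&(np.hypot(w[...,0]-.4895,w[...,1]-.3468)<.035)
    p=w[q]; print(n,len(p),np.median(p[:,2]) if len(p) else 0,cv2.minAreaRect((p[:,:2]*1000).astype(np.float32)) if len(p)>5 else 0)
    if n!="wrist":
        u,v=proj(s,[[.466,.352,.06]])[0].astype(int); im=cv2.resize(im[max(0,v-50):v+50,max(0,u-65):u+65],(650,500),interpolation=cv2.INTER_CUBIC)
    cv2.imwrite(f"pics/{n}15.png",im)
plan(.4895,.3468,.1,77.6)
```

```text
scene 384 0.09357307796478229 ((490.1676940917969, 348.3089294433594), (46.568931579589844, 31.081026077270508), 77.287109375)
side 111 0.09201177444595854 ((489.7471008300781, 343.9411926269531), (50.91960525512695, 28.24026107788086), 79.20668029785156)
wrist 2174 0.09372474573316886 ((489.47332763671875, 348.28692626953125), (46.069541931152344, 29.846704483032227), 77.58206176757812)
t 32.5 pos [0.4879 0.3465 0.1479] jaw 77.6 q [ 0.52  0.22  1.34  0.    1.59 -0.83] F [ 0.2 -0.1  0.4] w 0.0656
  tilt [-0.004 -0.002 -1.   ]  turn deg(world) -0.0 -> frac 0.0000 (rows 0.0)  then shift x,y,z frac [0.1914 0.0025 0.0061] rows 1.0
```

View pics/side15.png

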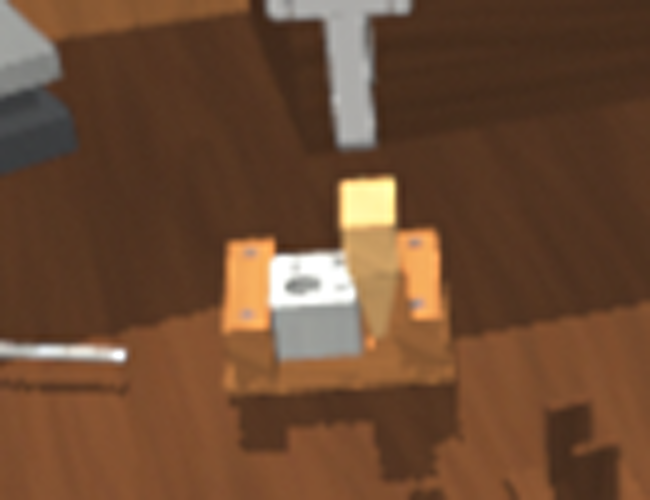

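View pics/wrist15.png

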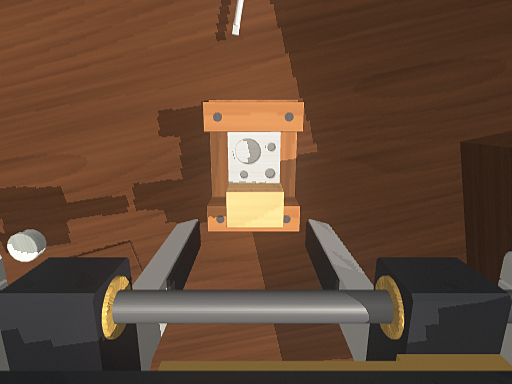

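View pics/scene15.png

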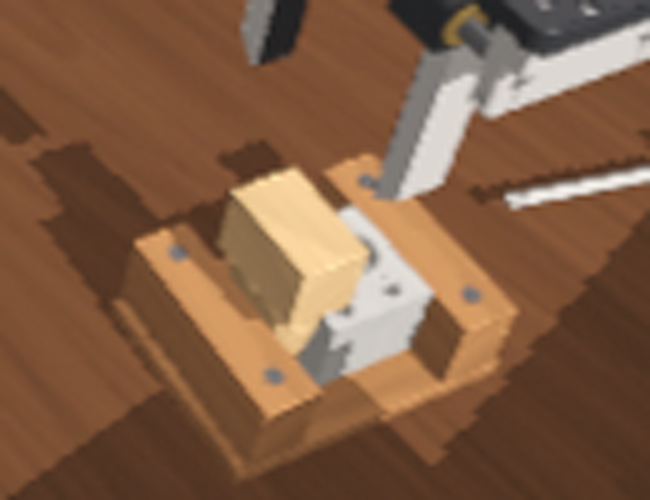

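Wedge stands in the gap, released and staying. Top is about 94 mm; I'll check wedge tilt and that the block is flush.

Run:
```python
from h import *
a=np.radians(-12.4); c=np.array([.4661,.352]); M=np.array([[np.cos(a),-np.sin(a)],[np.sin(a),np.cos(a)]])
for f in ["wrist11","wrist15","scene15","scene13","side13","side15"]:
    s=pickle.load(open(f+".pkl","rb")); w,m=cloud(s); px=s["pixels"].astype(int); L=(w[...,:2]-c)@M
    g=(px.max(-1)-px.min(-1)<22)&(px.min(-1)>150)&m&(w[...,2]>.040)&(w[...,2]<.05)&(abs(L[...,0]+.011)<.03)&(abs(L[...,1])<.03)
    pb=L[g]; 
    st=((px[...,0]-px[...,2])>60)&m&(w[...,2]>.040)&(w[...,2]<.05)&(L[...,0]<-.025)&(L[...,0]>-.07)&(abs(L[...,1])<.05)
    ps=L[st]
    print(f,len(pb),"block rect",[np.round(v,1) for v in cv2.minAreaRect((pb*1000).astype(np.float32))],"x pct",np.round(np.percentile(pb[:,0],[.5,99.5])*1000,1),"stop x pct",np.round(np.percentile(ps[:,0],[.5,99])*1000,1))
    t=m&(w[...,2]>.088)&(w[...,2]<.1)&(abs(L[...,0]-.024)<.013)&(abs(L[...,1])<.02)
    if t.sum()>50: print("   wedge plane",np.round(np.linalg.lstsq(np.c_[L[t],np.ones(t.sum())],w[t][:,2],rcond=None)[0],4), "meanL",L[t].mean(0))
```

```text
wrist11 1954 block rect [array([-10.8,   0.8]), array([48.1, 47.4]), np.float64(0.3)] x pct [-34.1  12.2] stop x pct [-61.1 -35.6]
wrist15 1909 block rect [array([-11.2,   1. ]), array([47.7, 46.5]), np.float64(89.9)] x pct [-34.4  11.8] stop x pct [-60.4 -35.2]
   wedge plane [-0.0044  0.0046  0.0939] meanL [ 2.37888983e-02 -4.28266914e-05]
scene15 192 block rect [array([-12.2,   0.5]), array([49.6, 47.5]), np.float64(89.4)] x pct [-35.9  11.4] stop x pct [-61.6 -34.1]
   wedge plane [0.0065 0.0014 0.0937] meanL [0.02420223 0.00053056]
scene13 353 block rect [array([-11.3,   0.9]), array([49.2, 48.7]), np.float64(0.1)] x pct [-35.6  12.4] stop x pct [-61.2 -34.8]
side13 155 block rect [array([-11.1,  -2.5]), array([49.6, 52.7]), np.float64(1.8)] x pct [-36.   13.2] stop x pct [-60.7 -36.6]
side15 136 block rect [array([-13.4,  -3. ]), array([46. , 51.1]), np.float64(4.2)] x pct [-36.   10.4] stop x pct [-60.5 -36.7]
   wedge plane [-0.0094  0.0004  0.0927] meanL [ 0.0233972  -0.00095021]
```

>>> {"fn": "drive_tool", "kwargs": {"commands": [[[-0.1,0,0,0],[-0.1,0,0,0],[0,0,0,0],[0,0,0,0],[0,0,0,0]]]}}

```text
time: 33.05
tool_pos: [0.4881, 0.3466, 0.1976]
ee_rot: [-2.403, 1.567, -2.62]
wrist_force: [-0.7, -1.5, -0.4]
width: 0.0658
```

Run:
```python
from h import *
from bench import imaging
for n in ["scene","side"]:
    s=imaging.snapshot(n); cv2.imwrite(f"pics/{n}16.png",cv2.resize(s["pixels"][:,:,::-1],(800,600),interpolation=cv2.INTER_CUBIC))
    w,m=cloud(s)
    q=m&(w[...,2]>.088)&(w[...,2]<.1)&(np.hypot(w[...,0]-.4895,w[...,1]-.348)<.02); print(n,"wedge top",np.median(w[q][:,2]))
    for nm,c in [("big",(.638,.022)),("small",(.646,-.032))]:
        q=m&(w[...,2]>.010)&(w[...,2]<.03)&(np.hypot(w[...,0]-c[0],w[...,1]-c[1])<.04)&(s["pixels"].min(-1)>130); print(nm,q.sum(),np.percentile(w[q][:,2],[5,50,95]))
plan(.4895,.3468,.1,77.6)
```

```text
scene wedge top 0.0936968650589595
big 205 [0.01071573 0.01924145 0.02232197]
small 109 [0.01109399 0.01564959 0.01816999]
side wedge top 0.0922296432647872
big 180 [0.01181629 0.01834131 0.02159692]
small 115 [0.01127906 0.01489637 0.01710007]
t 33.1 pos [0.4882 0.3466 0.1979] jaw 77.6 q [ 0.52  0.2   1.26  0.    1.69 -0.83] F [ 0.4 -0.1  0. ] w 0.0660
  tilt [-0.003 -0.002 -1.   ]  turn deg(world) 0.0 -> frac -0.0000 (rows 0.0)  then shift x,y,z frac [0.3916 0.0018 0.005 ] rows 2.0
```

View pics/side16.png

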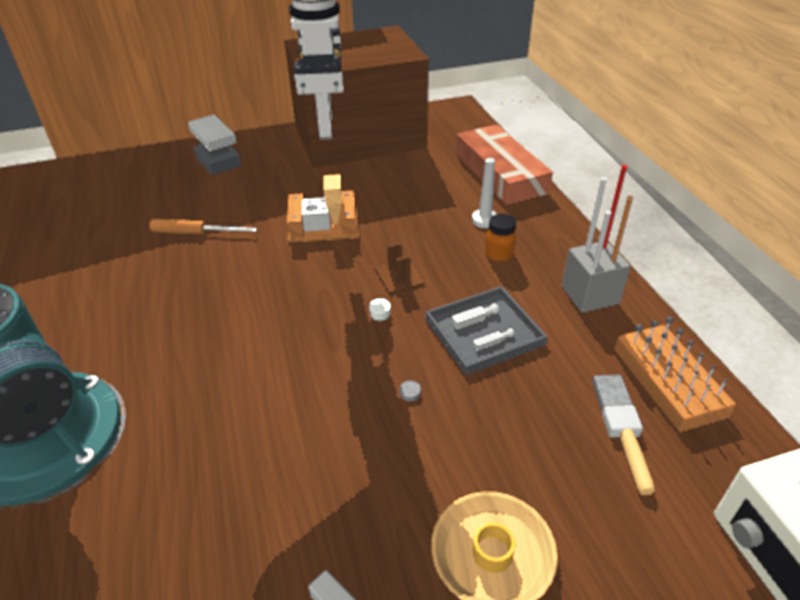

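The last view shows both punches flat in the tray (475,315 and 493,338), the ring centred in the dish (493,547), and the block with the wedge in the cradle (322,212). The gripper is well clear. Handing in.

```bash
python3 -c "
from bench import robot
print(robot.close_job())"
```

```text
the job is handed in; nothing more can be done
None
```

I finished the whole job in the order asked and handed it in at about 33 s, with the gripper open and well clear of everything.

- **Punches:** both lie flat, side by side in the tray. Their tops measured at the heights expected for lying flat on the tray floor.
- **Ring:** it stands flat in the dish, within about 0.5 mm of the dish centre I measured.
- **Block:** it is square in the cradle to within about 0.3° by the wrist camera. It was pushed against the near (robot-side) stop until it stopped moving, and the last images show it flush. The side camera's last fit gave about 4°, but from few points with the wedge partly in view, so I relied on the wrist camera.
- **Wedge:** it was pressed nose down into the gap at the other end with about 38 N. It stands level and stayed put after release. I did not tug it to test the jam.

One check did not match exactly. The wedge head centre measured about 77 mm up rather than the stated 79 mm. The cameras read about 0.5 mm low, and the wedge settled about 1.5 mm further as I pressed.

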